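Clamp a shoe charm in the pinned clamshell jig

TASK

Clamp the shoe charm for bonding: while the jig is open, press the charm (white flange down) flush into the red recess, then swing the hinged lid shut over it and push the locking pin down through the lid's hole into the base's hole until its head rests on the lid. Finish while holding: when your program ends you are still pressing down firmly on the pin, so that the lid stays fully shut against the spring of its pad and would lift if you let go. Leave the bead bowl, the bead jar and the green bucket where they stand.

Things in the scene. Friction and masses are not known exactly. Their poses are not given: they have to be found in the camera images.
- jig: clamshell jig fixed to the bench, 90 mm along its x, 175 along its y. Origin at the centre of its underside, z up. In its frame: red middle plate (x, y from -45 to 45, top z = 22) with the recess; green hinge block at the -y end (hinge line along x through y = -75, z = 37); green latch block at the +y end (y 45 to 89, top z = 37). The channel between the blocks is open at both x ends.
- recess (a point): centre of the floor of the rectangular recess in the red plate: 40 mm along the jig's x by 52 mm along its y, 9 mm deep (floor at z = 13 in the jig's frame, mouth at 22). Axes as the jig's. With the charm seated, its flange is flush with the red plate and its centre is 10.5 mm above this point.
- base_hole (a point): centre of the mouth of the round vertical blind hole in the latch block, 12.5 mm across, 31 mm deep, at jig x = 0, y = 67, z = 37
- lid (a joint): lid angle, rad: 0 = fully shut (flat on both blocks), 1.57 upright, 2.1 = its stop. Starts at 1.7 to 2.05, leaning out to the jig's -y. The hinge is stiff and damped (about 2 N at the free edge moves it): the lid stays where it is left. Shut over the seated charm, its sprung pad lifts it again to 0.02 to 0.03 rad (3 to 4 mm up at its hole); about 8 N down at the hole shuts it fully.
- lid_edge (a point): middle of the lid's free (yellow) edge, half-way through its 10 mm thickness. Aluminium lid, 76 mm along the hinge, reaching 170 mm from the hinge line (in the plane of its underside). y axis from hinge to edge, z axis out of the outer face (up when shut). Underneath, 75 mm from the hinge line: rubber pad 20 by 26 mm, 7 mm proud, spring 3 N per mm.
- lid_hole (a point): centre, on the outer (upper) face, of the 13 mm through hole in the lid, 142 mm from the hinge line; it stands right above the base's hole when shut (then 10 mm above the mouth of the base's hole)
- charm: loose shoe charm, about 50 g: white flange 36 (its x) by 48 (its y) by 9 mm thick, with a blue block 24 (x) by 30 (y) by 12 mm high centred on it. Origin at its centre, half-way up (10.5 mm above the underside); z up. Lies on the bench. Fits the recess with 2 mm to spare each side, x along the jig's x (either way round). Best gripped by the blue block.
- pin: loose locking pin, about 80 g: brass cylindrical head 24 mm across, 24 mm high, over a steel shank 10 mm across, 34 mm long, tapered tip. Origin at the middle of the head (tip 46 mm below), z up towards the head. Starts upright in the wooden rest, head on the rest's top. Home in the shut jig, its origin is 22 mm above the mouth of the base's hole.
- pinrest: fixed wooden block 50 by 50 mm, 42 mm high, with a vertical hole 14 mm across and 38 mm deep in which the pin stands at the start; origin at the centre of its underside
- bead_bowl: loose wooden bowl full of beads, 104 mm across, about 60 mm high; origin at the centre of its underside. Not to be moved.
- bead_jar: loose clear jar of beads with a wooden cap, 75 mm across, 74 mm high; origin at the centre of its underside. Not to be moved.
- bucket: loose green metal bucket with tool handles standing in it, 96 mm across, handles up to 152 mm high; origin at the centre of its underside. Not to be moved.
Things that resemble listed ones, but are neither listed nor needed, are in the scene too. Leave any pink or purple look-alike of the jig alone.

How it is judged (in metres and radians):
On the way, in this order (a step that is already met when the one before it is completed fails the run):
1. the charm sits flush in the recess while the lid is open (value of joint lid above 1 rad and z of charm in the frame of recess between 0.008 and 0.0125 m and horizontal distance between charm and recess below 0.004 m and angle between charm's own z axis and vertical below 0.07 rad), for 0.2 s.
2. the lid is swung down over the charm (value of joint lid below 0.12 rad), for 0.2 s.
3. the pin has gone through the lid into the base's hole (z of pin in the frame of base_hole below 0.032 m and horizontal distance between pin and base_hole below 0.004 m and angle between pin's own z axis and vertical below 0.12 rad), for 0.1 s.
At the end, for the whole second after the job is handed in: Through the last second: lid within 0.015 rad of shut; charm flush in the recess (about 2 mm in height, 4 mm off centre, level); pin through both holes, head down on the lid (3 mm), within 4 mm of the hole axis; over 3 N between fingers and pin and between pin and jig (value of joint lid below 0.015 rad and z of charm in the frame of recess between 0.008 and 0.0125 m and horizontal distance between charm and recess below 0.004 m and angle between charm's own z axis and vertical below 0.07 rad and z of pin in the frame of base_hole below 0.025 m and horizontal distance between pin and base_hole below 0.004 m and angle between pin's own z axis and vertical below 0.1 rad and contact force between pin and jig above 3 N and contact force between the fingers and pin above 3 N and linear speed of pin below 0.02 m/s); the arm keeps its last pose, push and grip.
It fails at once if the bead bowl is shoved more than 30 mm (distance of bead_bowl from where it was at the start of the episode above 0.03 m).
It fails at once if the bead jar is shoved more than 30 mm (distance of bead_jar from where it was at the start of the episode above 0.03 m).
It fails at once if the bucket is shoved more than 30 mm (distance of bucket from where it was at the start of the episode above 0.03 m).
It also fails if it takes over 72 s, if anything falls off the work surface, if the arm or the gripper's body presses on something with over 40 N, if the wrist force passes 120 N, or if a joint passes its speed limit or range.

ROBOT

A 6-joint arm with a two-finger parallel gripper is mounted at the origin on the work surface. World frame = base frame: x ahead of the robot, y to its left, z up, the work surface at z = 0. Lengths are in mm, angles in degrees, forces in N, time in s.
With the tool pointing down it reaches from about 350 to 875 mm from the base axis. Payload 15.5 kg.
Tool frame: the origin (TCP) lies at the very end of the fingers, on their centre line; the grasp point (between the pads) lies 19 mm behind it; z points along the fingers, y is the direction in which the jaws open and shut (so a half turn about z gives the same grasp; the last joint's range is limited). The gripper opens to 85 mm and grips with 20 to 120 N. Pads are 22 mm wide; open, the fingers measure 114 mm over their backs; the gripper's body (76 mm by 85 mm) begins 54 mm behind the grasp point. The pads swing forward as they close: fully open they stand 13 mm farther back than shut.
Start: joints at [58.47, 28.281, 77.091, -0, 74.628, -5.472], TCP at [274.547, 561.471, 194.477] pointing down, gripper open.
Joint ranges: [-166.48, 166.48], [-47.26, 123.95], [12.59, 153.08], [-70.14, 250.14], [6.76, 159.57], [-176.63, 176.63]. Speed limits (degrees/s): [108.29, 108.29, 147.25, 172.46, 172.46, 172.46].

INTERFACE

Orientations are given as [roll, pitch, yaw] about the fixed x, y, z axes, in that order (R = Rz(yaw) Ry(pitch) Rx(roll)).
In Python, from plant import get_obs, viewer, sign_off gives the robot as it stands.
- The arm moves only by the shell command python3 -m handwheel 'ROWS'. ROWS is JSON, a list of rows, each an object of numbers: "tx", "ty", "tz": the shift along the tool's x, y, z in m; "rx", "ry", "rz": the turn, a rotation vector about the tool's x, y, z in degrees; "jaw": the closure, from 0 (fully open) to 1 (shut). In form: [{"tx": .., "ty": .., "tz": .., "rx": .., "ry": .., "rz": .., "jaw": ..}, ...]. A call has 1 to 8 rows; each row is the pose to reach, as a shift and turn from the pose measured when the call began, along the tool's axes at that moment; what a row does not reach only later rows make up. A row lasts 1/10 s, in which the tool goes at most 50 mm and 8.59 degrees, less where a joint would pass 70% of its speed; a pose out of reach is approached as far as the arm can. A call with a gripper value outside its range is refused whole. The fingers move at their own pace and stop on an object; the grip force is fixed at half the most. Time passes only in rows, so rows that repeat a pose let the fingers close. It gives the time, the measured TCP pose, the force and the opening at its end, in the units of the state.
- get_obs(): the state, without advancing time (a new reading comes with each control period).
- viewer.snapshot(name): name is "scene" or "top" or "wrist"; returns (picture, depth): 420x560x3 uint8, red, green, blue; 420x560 float32, mm along the optical axis (not along the pixel's ray), 0 where there is no reading.
- viewer.get_calibration(name): a dict with "fx", "fy", "cx", "cy" (pixels), "extrinsics" (4x4, takes a point from camera to world coordinates); the wrist camera has in their place "hand_eye" (4x4, takes a point from camera to tool coordinates, whose origin is the TCP and whose axes are the flange's). Camera axes: x right, y down, z forward; pixel columns grow to the right and rows downward; lengths in mm; the calibration is good to about 2 mm. A picture is of the moment at which its call begins: read the wrist's pose just before it. get_calibration takes no time and is no camera call.
- sign_off(): hands the job in, once; it reports no verdict.
The state is a dict: "clock": time; "joint_pos": joint angles; "qd": joint speeds; "effort": joint torques, N m; "tool_pos": TCP position; "orientation": TCP orientation; "contact_force": force on the tool from outside, world axes, zero at the start; "moment": the same for the moment, N m; "gripper_width": finger opening in mm.
Only numpy, scipy, OpenCV 4.12 (cv2) and the standard library are available. Lean on these libraries where they do the work, as an engineer would, in place of code of your own. Each camera call takes 0.05 s, during which the arm holds its last target.

## Working session

There is one attempt and no reset: what is moved stays moved. The work goes in short steps, Python scripts to look and compute and a shell command to move; the robot and the scene stay as the last step left them, time stands still between calls to the robot, and variables do not carry over. Pictures are saved under pics/ and viewed, and the job is handed in when it is done.

```bash
ls; mkdir -p pics
cat > h.py <<'E'
import numpy as np, cv2
from plant import get_obs, viewer
from scipy.spatial.transform import Rotation as R
def snap(name,tag):
    o=get_obs(); p,d=viewer.snapshot(name); c=viewer.get_calibration(name)
    K=np.array([[c['fx'],0,c['cx']],[0,c['fy'],c['cy']],[0,0,1]])
    if 'extrinsics' in c: E=np.array(c['extrinsics'])
    else:
        T=np.eye(4); T[:3,:3]=R.from_euler('xyz',o['orientation'],degrees=True).as_matrix(); T[:3,3]=o['tool_pos']
        E=T@np.array(c['hand_eye'])
    np.savez(f'pics/{tag}.npz',p=p,d=d,K=K,E=E)
    cv2.imwrite(f'pics/{tag}.png',p[:,:,::-1])
    return o
def load(tag):
    z=np.load(f'pics/{tag}.npz'); return z['p'],z['d'],z['K'],z['E']
def px(tag,u,v):
    p,d,K,E=load(tag); w=d[max(0,v-1):v+2,max(0,u-1):u+2]; z=np.median(w[w>0]) if (w>0).any() else np.nan
    return (E@np.r_[z*(np.linalg.inv(K)@[u,v,1]),1])[:3].round(1)
def ray(tag,u,v):
    p,d,K,E=load(tag); r=E[:3,:3]@(np.linalg.inv(K)@[u,v,1]); return E[:3,3],r
def atz(tag,u,v,z):
    o,r=ray(tag,u,v); return (o+r*(z-o[2])/r[2]).round(1)
def cloud(tag):
    p,d,K,E=load(tag); v,u=np.mgrid[:d.shape[0],:d.shape[1]]
    P=np.stack([u,v,np.ones_like(u)],-1)@np.linalg.inv(K).T*d[...,None]
    return P@E[:3,:3].T+E[:3,3]
def crop(tag,u0,v0,u1,v1,out,s=None):
    p=load(tag)[0][v0:v1,u0:u1,::-1]; s=s or min(800/(u1-u0),600/(v1-v0))
    cv2.imwrite(f'pics/{out}.png',cv2.resize(p,None,fx=s,fy=s,interpolation=cv2.INTER_CUBIC)); print('scale',s)
E
python3 - <<'E'
from h import *
for n in('scene','top','wrist'): o=snap(n,n+'0')
print(o)
E
```

```text
pics
{'clock': 0.1, 'joint_pos': array([ 5.84698601e+01,  2.83133899e+01,  7.71240301e+01,  2.70413064e-04,
        7.46296905e+01, -5.47173203e+00]), 'qd': array([-0.00801466, -0.12777775, -0.20546146, -0.02216796, -0.08177255,
       -0.03366863]), 'effort': array([ 3.35075638e-03, -8.83577156e+01, -3.84569192e+01,  1.54374043e-04,
        5.04580486e-03, -1.86446016e-05]), 'tool_pos': array([274.35089368, 561.14450781, 193.93484018]), 'orientation': array([-1.79933220e+02, -6.65875968e-03,  1.53941516e+02]), 'contact_force': array([-0.16850046,  0.34829237, -0.31008503]), 'moment': array([ 0.00357172, -0.01919188, -0.03792062]), 'gripper_width': 85.33401397721124}
```

View pics/scene0.png

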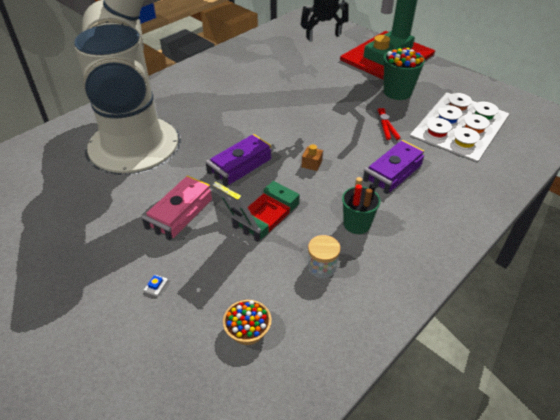

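View pics/top0.png

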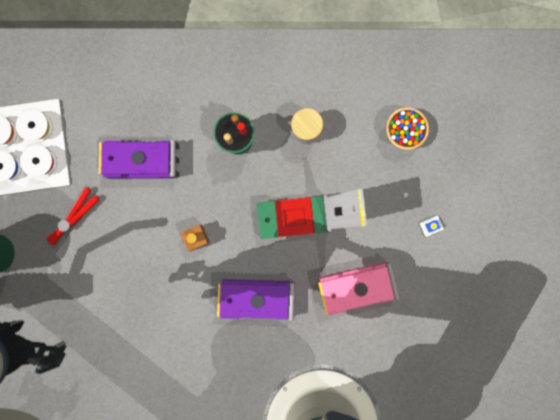

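View pics/wrist0.png

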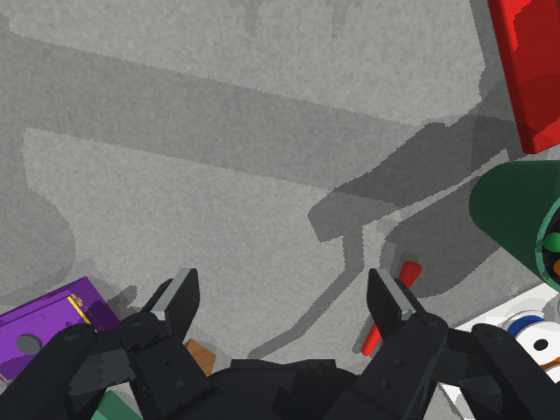

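The top picture shows the jig at (290,216) with its lid leaning right to (365,208), the charm at (432,226), the pin in its rest at (194,238), the bowl at (407,128), the jar at (307,124) and the bucket at (234,133). Next I'll enlarge the regions that matter.

Run:
```python
from h import *
crop('top0',240,170,460,260,'t_jig')
crop('top0',170,210,220,260,'t_pin',10)
crop('top0',405,200,455,250,'t_charm',10)
for n,u,v in [('charm',432,226),('pin',192,238),('rest',203,247),('red',275,201),('latch',264,225),('lid',352,195),('bowl',407,128),('jar',307,124),('bucket',234,133),('pink',360,285),('purp',258,300),('floor',400,300)]:
    print(n,px('top0',u,v))
for n,u,v in [('charm',156,282),('pin',313,149),('lidedge',227,190),('latch',284,192)]: print(n,px('scene0',u,v))
```

```text
scale 3.6363636363636362
scale 10
scale 10
charm [ 488.1 -271.7   22.9]
pin [458.2 310.4  66. ]
rest [4.345e+02 2.968e+02 4.000e-01]
red [549.  115.7  24.1]
latch [489.6 141.9  37.1]
lid [552.4 -52.8 172.1]
bowl [ 723.9 -203.2   57.8]
jar [729.   38.9  74.9]
bucket [702.9 209.7  93.6]
pink [346.9 -88.5  52.2]
purp [310.9 154.6  51.5]
floor [ 303.6 -196.4    1.4]
charm [ 497.1 -275.9   21.5]
pin [470.2 303.9  64.8]
lidedge [530.  -69.9 195.2]
latch [513.3 137.4  36.7]
```

View pics/t_jig.png

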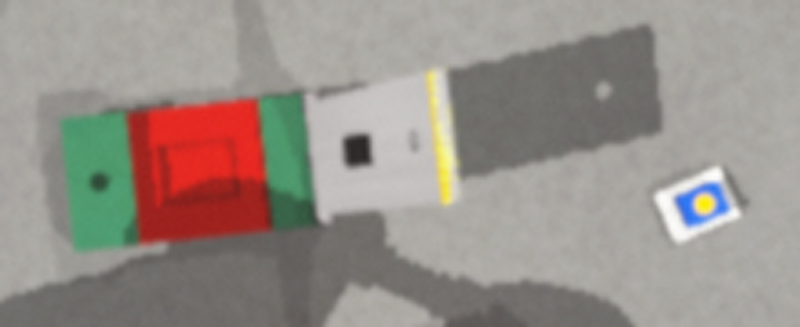

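View pics/t_charm.png

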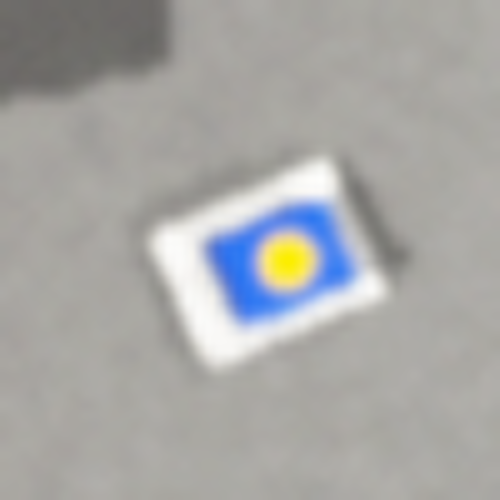

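View pics/t_pin.png

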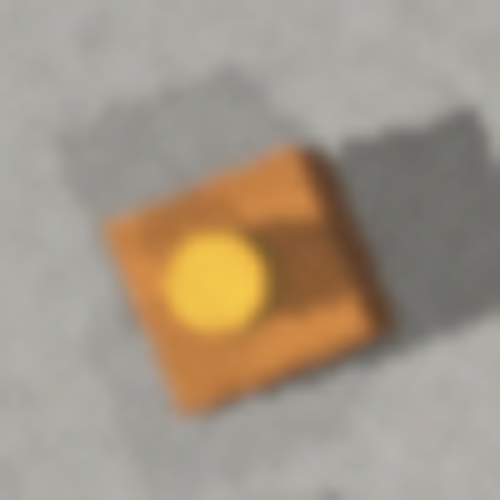

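```bash
cat >> h.py <<'E'
def plan(x,y,z,yaw,roll=180,pitch=0):
    o=get_obs(); Rc=R.from_euler('xyz',o['orientation'],degrees=True); Rt=R.from_euler('xyz',[roll,pitch,yaw],degrees=True)
    t=Rc.inv().apply(np.array([x,y,z])-o['tool_pos'])/1000; r=(Rc.inv()*Rt).as_rotvec(degrees=True)
    print('t',t.round(4),'r',r.round(2),'rows>=',max(np.linalg.norm(t)/.05,np.linalg.norm(r)/8.59).round(1))
E
python3 - <<'E'
from h import *
print(np.array(viewer.get_calibration('wrist')['hand_eye']).round(3),viewer.get_calibration('wrist')['fx'])
for n,u,v in [('charm',433,226),('pin',191.2,237.5),]:
    for z in (21,66): print(n,atz('top0',u,v,z))
plan(430,330,300,154)
E
```

```text
[[-1.00000e-03 -9.53000e-01 -3.02000e-01  7.63270e+01]
 [ 1.00000e+00 -1.00000e-03 -0.00000e+00 -5.49000e-01]
 [-0.00000e+00 -3.02000e-01  9.53000e-01 -1.80278e+02]
 [ 0.00000e+00  0.00000e+00  0.00000e+00  1.00000e+00]] 289.71386128119775
charm [ 488.1 -274.8   21. ]
charm [ 487.7 -259.9   66. ]
pin [458.6 322.2  21. ]
pin [459.4 312.4  66. ]
t [-0.2414 -0.1395 -0.1059] r [-0.05 -0.01 -0.06] rows>= 6.0
```

Run:
```python
from h import *
plan(458,312,290,114)
```

```text
t [-0.2744 -0.1433 -0.0959] r [-5.000e-02  1.000e-02  3.994e+01] rows>= 6.5
```

```bash
python3 -m handwheel '[{"tx":0,"ty":0,"tz":-0.04},{"tx":-0.06,"ty":-0.03,"tz":-0.07,"rz":8},{"tx":-0.10,"ty":-0.05,"tz":-0.096,"rz":16},{"tx":-0.145,"ty":-0.075,"tz":-0.096,"rz":22},{"tx":-0.19,"ty":-0.1,"tz":-0.096,"rz":28},{"tx":-0.235,"ty":-0.12,"tz":-0.096,"rz":34},{"tx":-0.274,"ty":-0.143,"tz":-0.096,"rz":40},{"tx":-0.274,"ty":-0.143,"tz":-0.096,"rz":40}]'
python3 - <<'E'
from h import *
import time
o=snap('wrist','w1'); print(o['tool_pos'],o['orientation'],o['joint_pos'])
crop('w1',0,0,560,420,'w1b')
plan(520,70,330,96)
E
```

```text
[274.3892444  561.22304336 194.03852724] [-1.79947796e+02 -6.75373749e-03  1.53942540e+02] [ 5.84697448e+01  2.83074326e+01  7.71174263e+01  1.80876511e-03
  7.46277516e+01 -5.47327826e+00]
scale 1.4285714285714286
t [-0.4364 -0.3335 -0.1357] r [-4.000e-02  2.000e-02  5.794e+01] rows>= 11.3invalid input
```

View pics/w1b.png

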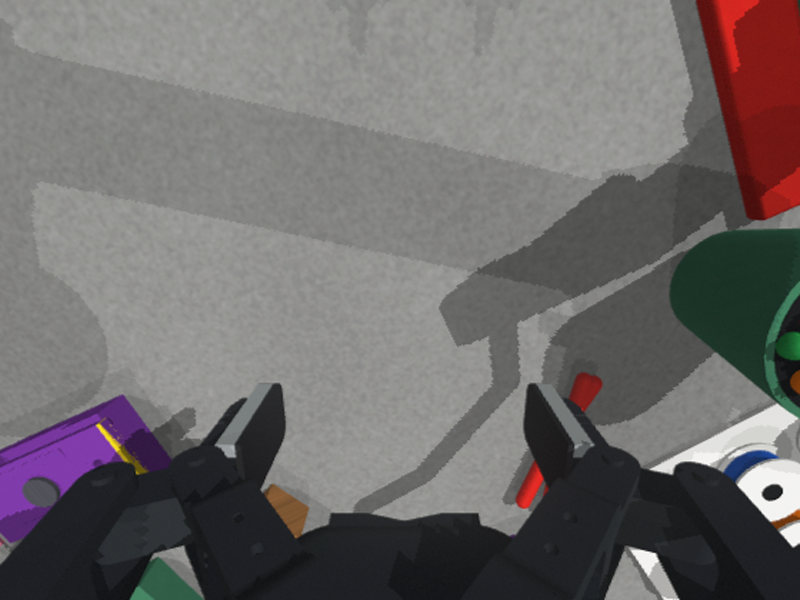

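The call was refused because some keys were left out, so the view is unchanged: still the start pose. I'll resend with all seven keys.

```bash
python3 -m handwheel '[{"tx":0,"ty":0,"tz":-0.04,"rx":0,"ry":0,"rz":0,"jaw":0},{"tx":-0.06,"ty":-0.03,"tz":-0.07,"rx":0,"ry":0,"rz":8,"jaw":0},{"tx":-0.10,"ty":-0.05,"tz":-0.096,"rx":0,"ry":0,"rz":16,"jaw":0},{"tx":-0.145,"ty":-0.075,"tz":-0.096,"rx":0,"ry":0,"rz":22,"jaw":0},{"tx":-0.19,"ty":-0.1,"tz":-0.096,"rx":0,"ry":0,"rz":28,"jaw":0},{"tx":-0.235,"ty":-0.12,"tz":-0.096,"rx":0,"ry":0,"rz":34,"jaw":0},{"tx":-0.274,"ty":-0.143,"tz":-0.096,"rx":0,"ry":0,"rz":40,"jaw":0},{"tx":-0.274,"ty":-0.143,"tz":-0.096,"rx":0,"ry":0,"rz":40,"jaw":0}]'
python3 - <<'E'
from h import *
import time
o=snap('wrist','w2'); print(o['tool_pos'],o['orientation'],o['joint_pos'])
crop('w2',0,0,560,420,'w2b')
plan(520,70,330,96)
E
```

```text
clock: 1.0
tool_pos: [459.7, 309.2, 290.2]
orientation: [-180.0, 0.1, 113.6]
contact_force: [-0.3, 1.1, -0.2]
gripper_width: 85.5
[459.7296414  309.19608212 290.24771773] [-1.79973066e+02  7.16763837e-02  1.13554198e+02] [ 2.77946429e+01  1.78756227e+01  7.88709509e+01 -6.99685335e-02
  8.32855911e+01  4.24866149e+00]
scale 1.4285714285714286
t [-0.2422 -0.0413 -0.0394] r [-1.000e-02  1.100e-01  1.769e+01] rows>= 5.0
```

View pics/w2b.png

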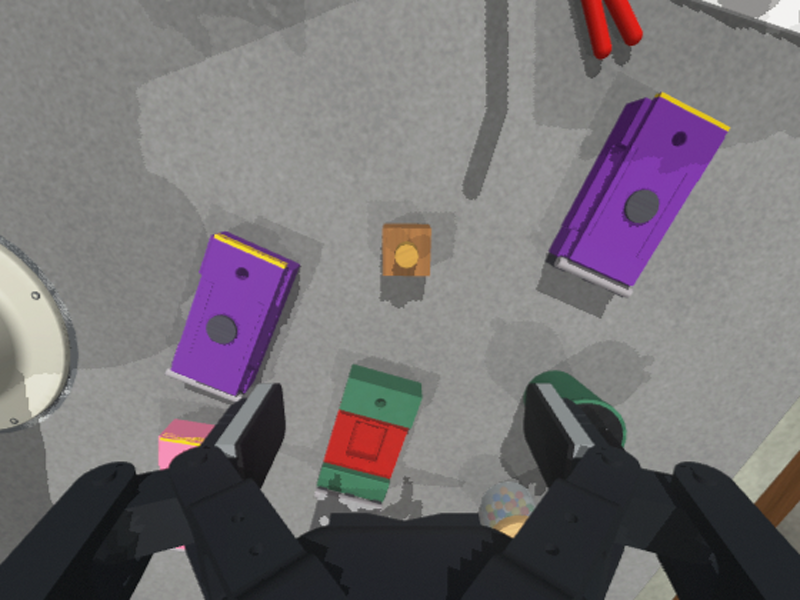

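Wrist view: the pin head is at (284,179) in the original pixels, and the base hole at (266,282). On to the jig.

```bash
python3 - <<'E'
from h import *
for z in (54,66): print('pin',atz('w2',284.2,178.8,z))
print(px('w2',284,179),'hole',atz('w2',266,282,37))
E
python3 -m handwheel '[{"tx":-0.04,"ty":-0.007,"tz":-0.01,"rx":0,"ry":0,"rz":4,"jaw":0},{"tx":-0.085,"ty":-0.014,"tz":-0.02,"rx":0,"ry":0,"rz":8,"jaw":0},{"tx":-0.13,"ty":-0.02,"tz":-0.03,"rx":0,"ry":0,"rz":12,"jaw":0},{"tx":-0.175,"ty":-0.03,"tz":-0.04,"rx":0,"ry":0,"rz":15,"jaw":0},{"tx":-0.21,"ty":-0.04,"tz":-0.04,"rx":0,"ry":0,"rz":17.7,"jaw":0},{"tx":-0.23,"ty":-0.041,"tz":-0.04,"rx":0,"ry":0,"rz":17.7,"jaw":0},{"tx":-0.23,"ty":-0.041,"tz":-0.04,"rx":0,"ry":0,"rz":17.7,"jaw":0}]'
python3 - <<'E'
from h import *
o=snap('wrist','w3')
crop('w3',0,0,560,420,'w3b')
plan(490,-265,250,114)
E
```

```text
pin [461.9 310.   54. ]
pin [461. 312.  66.]
[460.7 311.9  67.5] hole [505.5 133.3  37. ]
clock: 1.75
tool_pos: [515.9, 79.3, 330.5]
orientation: [180.0, 0.1, 95.8]
contact_force: [1.0, 1.1, -0.2]
gripper_width: 85.5
scale 1.4285714285714286
t [-0.3411 -0.0608  0.081 ] r [ -0.03   0.09 -18.1 ] rows>= 7.1
```

View pics/w3b.png

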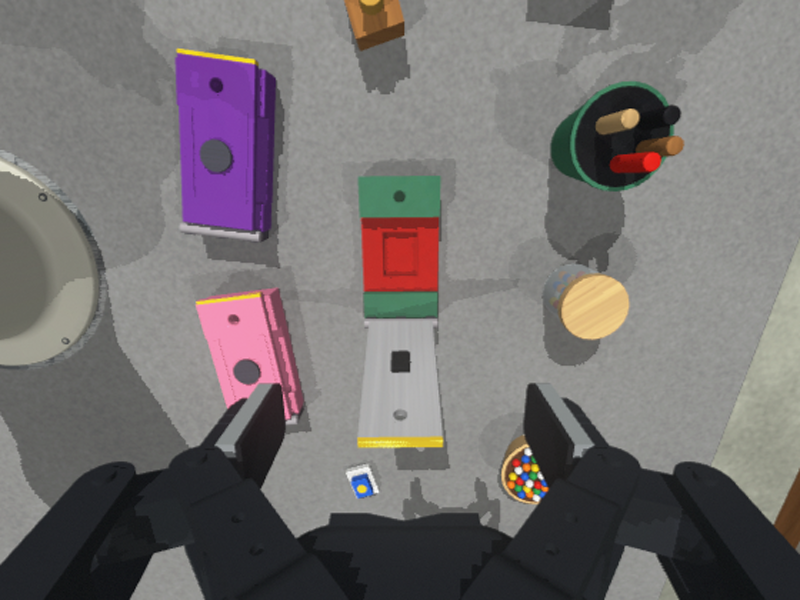

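Run:
```python
from h import *
crop('w3',240,115,320,215,'w3c',6)
crop('w3',240,215,320,315,'w3d',6)
```

```text
scale 6
scale 6
```

View pics/w3c.png

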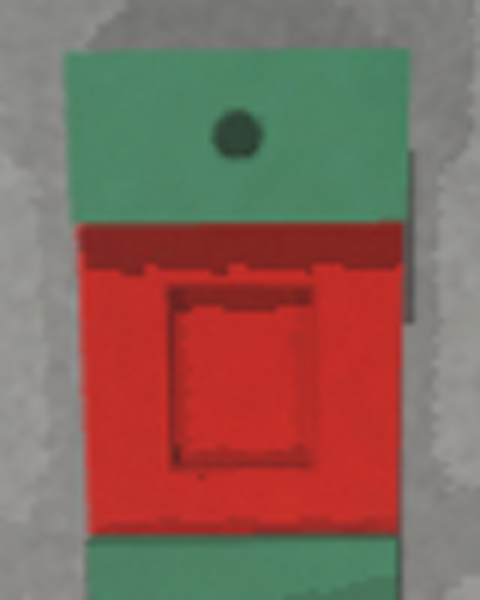

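View pics/w3d.png

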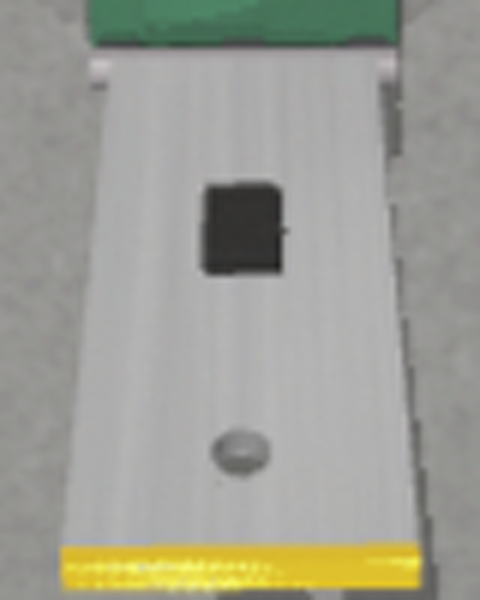

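Run:
```python
from h import *
from scipy.optimize import least_squares
C=[((66,53),(-45,89,37)),((409,50),(45,89,37)),((73,221),(-45,45,37)),((403,219),(45,45,37)),((238,134),(0,67,37)),((168,288),(-20,26,22)),((313,287),(20,26,22)),((171,468),(-20,-26,22)),((313,466),(20,-26,22)),((87,539),(-45,-45,37)),((397,536),(45,-45,37))]
uv=np.array([c[0] for c in C],float); uv=(uv+.5)/6-.5+[240,115]; X=np.array([c[1] for c in C],float)
p,d,K,E=load('w3'); Ei=np.linalg.inv(E)
def proj(P): q=P@Ei[:3,:3].T+Ei[:3,3]; q=q@K.T; return q[:,:2]/q[:,2:]
def f(s,X=X,uv=uv): 
    return (proj(R.from_euler('z',s[3],degrees=True).apply(X)+s[:3])-uv).ravel()
r=least_squares(f,[515,75,0,6]); print('jig',r.x.round(2),'res',np.abs(r.fun).max())
r2=least_squares(lambda s:f([s[0],s[1],0,s[2]]),[515,75,6]); print('z0',r2.x.round(2),np.abs(r2.fun).max(),r2.fun.reshape(-1,2).round(1).tolist())
s=[r2.x[0],r2.x[1],0,r2.x[2]]
# lid
L=[((62,547),(-38,170,0)),((421,545),(38,170,0)),((242,452),(0,142,5)),((205,184),(-10,62,0)),((282,184),(10,62,0)),((205,272),(-10,88,0)),((282,272),(10,88,0))]
lu=(np.array([c[0] for c in L],float)+.5)/6-.5+[240,215]; LX=np.array([c[1] for c in L],float)
def g(a):
    P=R.from_euler('x',a[0]).apply(LX)+[0,-75,37]
    return f(s,P,lu)
r3=least_squares(g,[1.9]); print('lid',r3.x,r3.fun.reshape(-1,2).round(1).tolist())
Rz=R.from_euler('z',s[3],degrees=True)
for n,P in [('recess',(0,0,13)),('hole',(0,67,37)),('hinge',(0,-75,37))]: print(n,(Rz.apply(P)+s[:3]).round(1))
e=R.from_euler('x',r3.x[0]).apply([[0,170,5],[0,142,10]])+[0,-75,37]; print('edge,hole',(Rz.apply(e)+s[:3]).round(1))
P=cloud('w3'); 
for u,v in [(279,120),(260,190),(280,160),(310,180),(280,307)]: print(px('w3',u,v))
```

```text
jig [512.81  66.65  -7.84   6.2 ] res 0.5909275273405683
z0 [512.79  67.6    6.2 ] 1.2861834503148657 [[-0.4, -0.8], [0.2, -0.7], [-0.4, 0.1], [0.7, -0.0], [-0.0, 0.2], [0.0, -0.4], [-0.2, -0.5], [0.2, -0.1], [-0.3, 0.1], [-0.6, 1.2], [0.7, 1.3]]
lid [1.90569458] [[-0.5, 0.0], [0.0, -0.0], [-0.2, 0.3], [-0.2, 1.5], [-0.2, 1.4], [-0.6, -1.1], [0.0, -1.2]]
recess [512.8  67.6  13. ]
hole [505.6 134.2  37. ]
hinge [520.9  -7.   37. ]
edge,hole [[527.4 -67.2 195.9]
 [526.9 -62.7 167.8]]
[502.3 160.    0.6]
[481.1  42.7  22.3]
[510.3  97.   22.6]
[566.9  64.8   1.3]
[527.7 -65.7 195.9]
```

Jig at (512.8, 67.6), yaw 6.2°, and lid at about 1.91 rad. On to the charm.

```bash
python3 -m handwheel '[{"tx":-0.04,"ty":-0.007,"tz":0,"rx":0,"ry":0,"rz":-3,"jaw":0},{"tx":-0.085,"ty":-0.015,"tz":0,"rx":0,"ry":0,"rz":-6,"jaw":0},{"tx":-0.13,"ty":-0.023,"tz":0,"rx":0,"ry":0,"rz":-9,"jaw":0},{"tx":-0.175,"ty":-0.03,"tz":0,"rx":0,"ry":0,"rz":-12,"jaw":0},{"tx":-0.22,"ty":-0.04,"tz":0.01,"rx":0,"ry":0,"rz":-15,"jaw":0},{"tx":-0.265,"ty":-0.05,"tz":0.04,"rx":0,"ry":0,"rz":-18,"jaw":0},{"tx":-0.31,"ty":-0.06,"tz":0.07,"rx":0,"ry":0,"rz":-18,"jaw":0},{"tx":-0.345,"ty":-0.061,"tz":0.1,"rx":0,"ry":0,"rz":-18,"jaw":0}]'
python3 - <<'E'
from h import *
o=snap('wrist','w4')
crop('w4',0,0,560,420,'w4b')
E
```

```text
clock: 2.6
tool_pos: [490.1, -265.1, 234.4]
orientation: [180.0, 0.1, 114.0]
contact_force: [0.7, 0.7, 0.6]
gripper_width: 85.4
scale 1.4285714285714286
```

View pics/w4b.png

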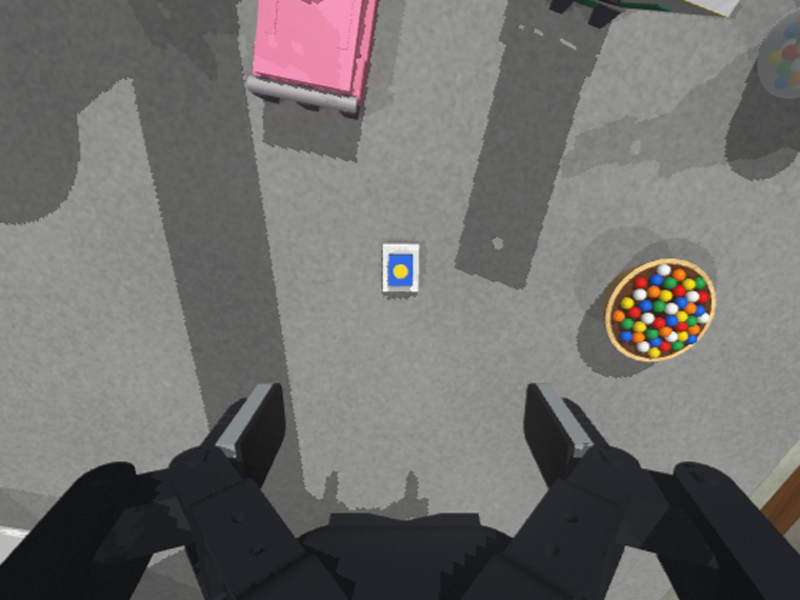

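The charm is at about (400,270) here, already nearly square to the jaws. I'll enlarge it to get its pose.

Run:
```python
from h import *
crop('w4',260,160,300,215,'w4c',10)
```

```text
scale 10
```

View pics/w4c.png

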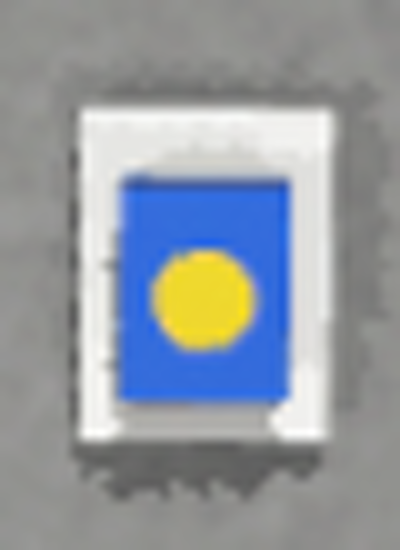

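```bash
cat >> h.py <<'E'
from scipy.optimize import least_squares
def fit(tag,C,off,s,x0,free_z=True):
    p,d,K,E=load(tag); Ei=np.linalg.inv(E)
    uv=(np.array([c[0] for c in C],float)+.5)/s-.5+off; X=np.array([c[1] for c in C],float)
    def f(q):
        P=R.from_euler('z',q[3],degrees=True).apply(X)+q[:3]
        c=(P@Ei[:3,:3].T+Ei[:3,3])@K.T; return (c[:,:2]/c[:,2:]-uv).ravel()
    if free_z: r=least_squares(f,x0); 
    else:
        r=least_squares(lambda a:f([a[0],a[1],x0[2],a[2]]),[x0[0],x0[1],x0[3]])
    print(tag,r.x.round(2),'maxres',np.abs(r.fun).max().round(2)); return r.x
E
python3 - <<'E'
from h import *
C=[((123,179),(-12,15,21)),((289,180),(12,15,21)),((119,401),(-12,-15,21)),((288,402),(12,-15,21)),((80,108),(-18,24,9)),((333,108),(18,24,9)),((78,440),(-18,-24,9)),((330,440),(18,-24,9))]
for z in(1,0): q=fit('w4',C,[260,160],10,[490,-270,0,24],z)
print(px('w4',280,189),px('w4',270,172))
# top view: flange corners and block
T=[((150,240),(-18,24,9)) ]
plan(q[0],q[1],60,114)
E
```

```text
w4 [ 490.96 -275.53    1.65   23.45] maxres 0.63
w4 [ 491.09 -275.86   23.45] maxres 0.66
[ 491.  -275.8   22.2] [ 469.5 -261.9    9.3]
t [-0.0076  0.      0.1688] r [-0.23 -0.07 -0.15] rows>= 3.4
```

```bash
python3 -m handwheel '[{"tx":-0.008,"ty":0,"tz":0.04,"rx":0,"ry":0,"rz":0.5,"jaw":0.4},{"tx":-0.008,"ty":0,"tz":0.09,"rx":0,"ry":0,"rz":0.5,"jaw":0.4},{"tx":-0.008,"ty":0,"tz":0.14,"rx":0,"ry":0,"rz":0.5,"jaw":0.4},{"tx":-0.008,"ty":0,"tz":0.17,"rx":0,"ry":0,"rz":0.5,"jaw":0.4},{"tx":-0.008,"ty":0,"tz":0.17,"rx":0,"ry":0,"rz":0.5,"jaw":0.4},{"tx":-0.008,"ty":0,"tz":0.17,"rx":0,"ry":0,"rz":0.5,"jaw":0.4}]'
python3 - <<'E'
from h import *
o=snap('wrist','w5')
crop('w5',180,80,380,230,'w5b')
plan(491,-275.7,11,113.5)
E
```

```text
clock: 3.25
tool_pos: [491.8, -275.6, 59.5]
orientation: [-179.8, -0.1, 113.4]
contact_force: [0.1, -0.8, 1.3]
gripper_width: 51.2
scale 4.0
t [ 0.001  -0.001   0.0494] r [-0.17  0.02 -0.1 ] rows>= 1.0
```

View pics/w5b.png

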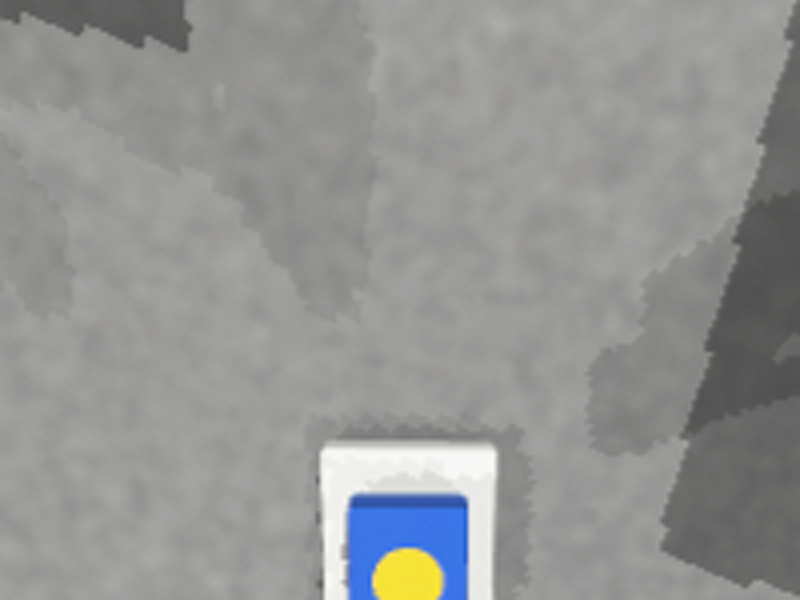

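Run:
```python
from h import *
crop('w5',240,170,320,270,'w5c',6)
```

```text
scale 6
```

View pics/w5c.png

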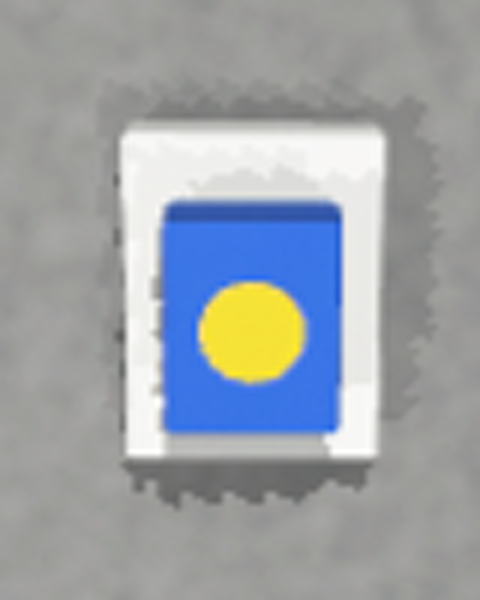

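Run:
```python
from h import *
C=[((165,221),(-12,15,21)),((341,221),(12,15,21)),((163,433),(-12,-15,21)),((341,433),(12,-15,21)),((127,457),(-18,-24,9)),((378,457),(18,-24,9))]
for z in(1,0): q=fit('w5',C,[240,170],6,[490,-270,0,24],z)
plan(q[0],q[1],11,113.5)
```

```text
w5 [ 491.49 -276.87   -1.67   23.2 ] maxres 0.59
w5 [ 491.25 -276.3    23.2 ] maxres 0.71
t [ 0.0004 -0.001   0.0494] r [-0.17  0.02 -0.1 ] rows>= 1.0
```

```bash
python3 -m handwheel '[{"tx":0.0,"ty":-0.001,"tz":0.02,"rx":0,"ry":0,"rz":0,"jaw":0.4},{"tx":0.0,"ty":-0.001,"tz":0.038,"rx":0,"ry":0,"rz":0,"jaw":0.4},{"tx":0.0,"ty":-0.001,"tz":0.048,"rx":0,"ry":0,"rz":0,"jaw":0.4},{"tx":0.0,"ty":-0.001,"tz":0.048,"rx":0,"ry":0,"rz":0,"jaw":0.5},{"tx":0.0,"ty":-0.001,"tz":0.048,"rx":0,"ry":0,"rz":0,"jaw":1},{"tx":0.0,"ty":-0.001,"tz":0.048,"rx":0,"ry":0,"rz":0,"jaw":1},{"tx":0.0,"ty":-0.001,"tz":0.048,"rx":0,"ry":0,"rz":0,"jaw":1},{"tx":0.0,"ty":-0.001,"tz":0.048,"rx":0,"ry":0,"rz":0,"jaw":1}]'
python3 - <<'E'
from h import *
o=snap('wrist','w6')
print(o['tool_pos'],o['gripper_width'])
E
```

```text
clock: 4.1
tool_pos: [491.6, -276.8, 12.9]
orientation: [-179.8, 0.1, 113.4]
contact_force: [0.1, -0.2, -0.6]
gripper_width: 0.0
[ 491.58787802 -276.84898395   12.88213399] 0.0067580116035619135
```

View pics/w6.png

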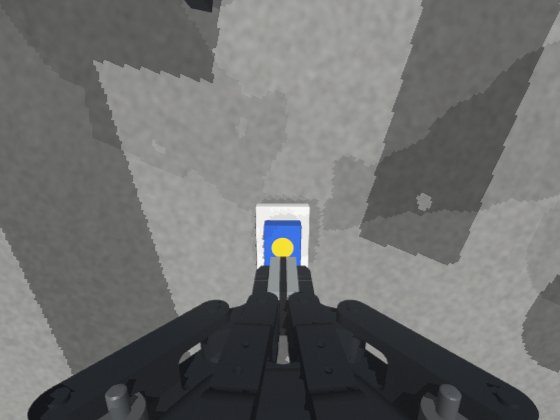

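The jaws shut completely, so the grasp missed: the finger tips show at row 258, behind the block (rows 220–266). I'll check where the fingers really are.

```bash
python3 - <<'E'
from h import *
p,d,K,E=load('w6')
he=np.array(viewer.get_calibration('wrist')['hand_eye'])
for u,v in [(283,247),(275,262),(292,262),(275,290),(292,290),(262,272),(305,272),(282,226),(262,210),(300,210)]:
    z=d[v,u]; q=z*(np.linalg.inv(K)@[u,v,1]); print((u,v),'tool',(he@np.r_[q,1])[:3].round(1),'world',(E@np.r_[q,1])[:3].round(1))
E
python3 -c "
from h import *
crop('w6',240,190,320,300,'w6c',5)"
```

```text
(283, 247) tool [ 0.3  0.3 -8. ] world [ 491.8 -276.4   20.8]
(275, 262) tool [ 10.2  -3.7 -49. ] world [ 484.2 -268.9   61.8]
(292, 262) tool [  9.9   4.8 -48.3] world [ 492.2 -265.8   61.2]
(275, 290) tool [  9.8  -3.1 -74. ] world [ 485.  -268.9   86.9]
(292, 290) tool [ 10.    4.  -74.3] world [ 491.5 -266.    87.1]
(262, 272) tool [  5.4 -10.2 -50.5] world [ 480.1 -275.8   63.4]
(305, 272) tool [  6.7  11.1 -52.8] world [ 499.2 -266.2   65.7]
(282, 226) tool [14.7 -0.3 -8. ] world [ 485.5 -263.5   20.8]
(262, 210) tool [ 22.  -13.5   2.8] world [ 470.5 -262.    10.1]
(300, 210) tool [22.1 11.6  2.4] world [ 493.4 -252.    10.4]
scale 5
```

View pics/w6c.png

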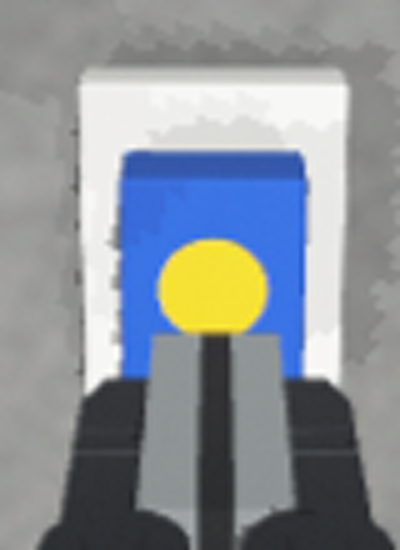

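The depth shows the shut finger tips about 47 mm behind the reported TCP (tool z ≈ -47, world z ≈ 61). The jaws closing to 0 around the block fits that. So the real finger tips are 47 mm shorter than stated. I'll open, measure the open tips, and then go down in careful steps.

```bash
python3 -m handwheel '[{"tx":0,"ty":0,"tz":0,"rx":0,"ry":0,"rz":0,"jaw":0.4},{"tx":0,"ty":0,"tz":0,"rx":0,"ry":0,"rz":0,"jaw":0.4},{"tx":0,"ty":0,"tz":0,"rx":0,"ry":0,"rz":0,"jaw":0.4},{"tx":0,"ty":0,"tz":0,"rx":0,"ry":0,"rz":0,"jaw":0.4}]'
python3 - <<'E'
from h import *
o=snap('wrist','w7')
crop('w7',140,190,420,400,'w7c',2.8)
p,d,K,E=load('w7')
he=np.array(viewer.get_calibration('wrist')['hand_eye'])
P=cloud('w7'); T=np.linalg.inv(E@np.linalg.inv(he)); Q=P@T[:3,:3].T+T[:3,3]
m=(Q[...,2]<-20)&(d>0)&(Q[...,2]>-120)&(abs(Q[...,1])<70)
q=Q[m]
for s in(-1,1):
    a=q[np.sign(q[:,1])==s]; print(s,'zmax',np.percentile(a[:,2],[99,99.9,100]).round(1)); b=a[a[:,2]>a[:,2].max()-6]; print(b.min(0).round(1),b.max(0).round(1))
E
```

```text
clock: 4.55
tool_pos: [491.5, -276.8, 12.7]
orientation: [-179.8, 0.0, 113.4]
contact_force: [0.2, -0.4, 0.2]
gripper_width: 51.2
scale 2.8
-1 zmax [-48.3 -42.3 -40.8]
[-11.4 -32.4 -46.8] [ 10.4 -25.3 -40.8]
1 zmax [-48.3 -42.4 -41. ]
[-12.6  25.3 -47. ] [ 10.2  32.2 -41. ]
```

View pics/w7c.png

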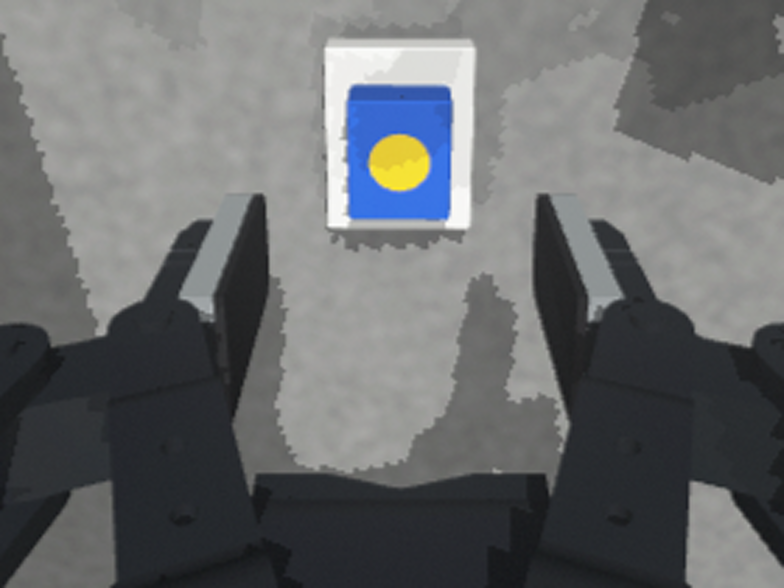

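```bash
python3 - <<'E'
from h import *
he=np.array(viewer.get_calibration('wrist')['hand_eye'])
for t in('w4','w6'):
    p,d,K,E=load(t)
    P=cloud(t); T=np.linalg.inv(E@np.linalg.inv(he)); Q=P@T[:3,:3].T+T[:3,3]
    q=Q[(Q[...,2]<-20)&(d>0)&(Q[...,2]>-120)&(abs(Q[...,1])<70)]
    for s in(-1,1):
        a=q[np.sign(q[:,1])==s]; b=a[a[:,2]>a[:,2].max()-6]; print(t,b.min(0).round(1),b.max(0).round(1))
E
python3 -m handwheel '[{"tx":0,"ty":0,"tz":0.015,"rx":0,"ry":0,"rz":0,"jaw":0.4},{"tx":0,"ty":0,"tz":0.03,"rx":0,"ry":0,"rz":0,"jaw":0.4},{"tx":0,"ty":0,"tz":0.037,"rx":0,"ry":0,"rz":0,"jaw":0.4},{"tx":0,"ty":0,"tz":0.037,"rx":0,"ry":0,"rz":0,"jaw":0.4}]'
python3 - <<'E'
from h import *
o=snap('wrist','w8')
crop('w8',140,190,420,400,'w8c',2.8)
E
```

```text
w4 [-11.3 -49.5 -56.1] [ 10.3 -42.2 -50.1]
w4 [-11.6  42.3 -56. ] [ 10.3  49.5 -50.1]
w6 [  5.6 -11.6 -45.8] [ 10.3  -0.2 -40. ]
w6 [  5.4   0.3 -46.1] [ 10.5  12.2 -40.2]
clock: 5.0
tool_pos: [490.9, -276.5, -25.0]
orientation: [-179.8, -0.0, 113.4]
contact_force: [0.4, 0.6, 0.3]
gripper_width: 51.6
scale 2.8
```

View pics/w8c.png

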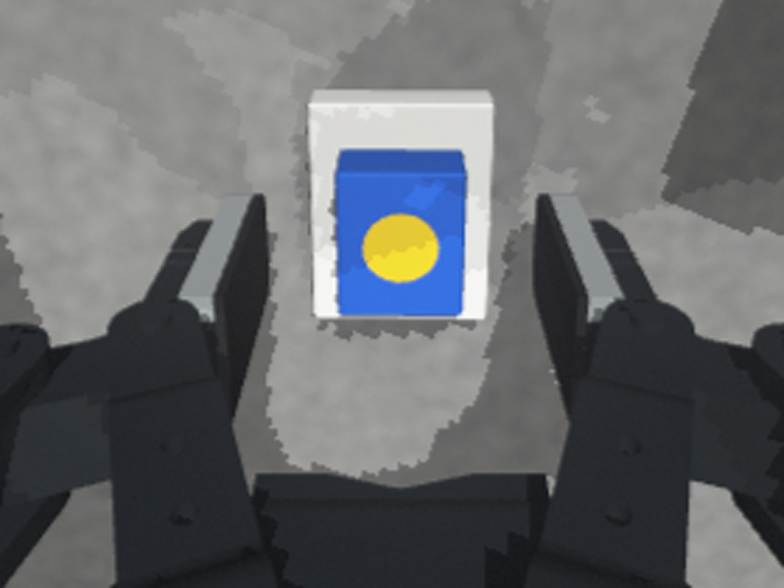

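No contact, and the fingers now straddle the block centrally (inner edges at 267 and 535 in the crop, dot at 401). I'll go 4 mm lower and close.

```bash
python3 -m handwheel '[{"tx":0,"ty":0,"tz":0.004,"rx":0,"ry":0,"rz":0,"jaw":0.4},{"tx":0,"ty":0,"tz":0.004,"rx":0,"ry":0,"rz":0,"jaw":0.55},{"tx":0,"ty":0,"tz":0.004,"rx":0,"ry":0,"rz":0,"jaw":0.8},{"tx":0,"ty":0,"tz":0.004,"rx":0,"ry":0,"rz":0,"jaw":1},{"tx":0,"ty":0,"tz":0.004,"rx":0,"ry":0,"rz":0,"jaw":1},{"tx":0,"ty":0,"tz":0.004,"rx":0,"ry":0,"rz":0,"jaw":1},{"tx":0,"ty":0,"tz":0.004,"rx":0,"ry":0,"rz":0,"jaw":1}]'
python3 - <<'E'
from h import *
o=snap('wrist','w9')
crop('w9',140,190,420,400,'w9c',2.8)
print(o['tool_pos'])
E
```

```text
clock: 5.75
tool_pos: [491.5, -277.0, -27.6]
orientation: [-179.8, 0.1, 113.4]
contact_force: [-2.2, 1.0, 8.9]
gripper_width: 22.1
scale 2.8
[ 491.53929139 -277.04194256  -27.6069564 ]
```

View pics/w9c.png

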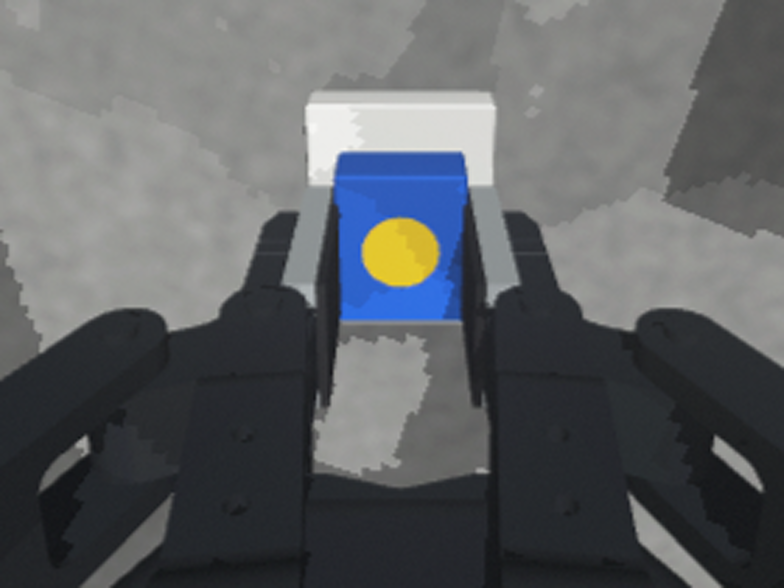

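Gripped: width 22 mm. The 8.9 N upward reading means the finger tips are resting on the flange. I'll measure where the charm sits in the hand, then lift.

```bash
python3 - <<'E'
from h import *
C=[((337,178),(-12,15,21)),((465,178),(12,15,21)),((340,319),(-12,-15,21)),((463,319),(12,-15,21)),((306,104),(-18,24,9)),((495,104),(18,24,9))]
for z in(1,0): q=fit('w9',C,[140,190],2.8,[490,-270,0,24],z)
yaw=np.radians(113.4); tx=np.array([np.cos(yaw),np.sin(yaw)]);ty=np.array([np.sin(yaw),-np.cos(yaw)])
dd=np.array([q[0]-491.54,q[1]+277.04]); print('charm in tool',dd@tx,dd@ty)
E
python3 -m handwheel '[{"tx":0,"ty":0,"tz":-0.01,"rx":0,"ry":0,"rz":0,"jaw":1},{"tx":0,"ty":0,"tz":-0.04,"rx":0,"ry":0,"rz":0,"jaw":1},{"tx":0,"ty":0,"tz":-0.085,"rx":0,"ry":0,"rz":0,"jaw":1},{"tx":0,"ty":0,"tz":-0.13,"rx":0,"ry":0,"rz":0,"jaw":1},{"tx":0,"ty":0,"tz":-0.175,"rx":0,"ry":0,"rz":0,"jaw":1},{"tx":0,"ty":0,"tz":-0.22,"rx":0,"ry":0,"rz":0,"jaw":1},{"tx":0,"ty":0,"tz":-0.25,"rx":0,"ry":0,"rz":0,"jaw":1},{"tx":0,"ty":0,"tz":-0.25,"rx":0,"ry":0,"rz":0,"jaw":1}]'
python3 - <<'E'
from h import *
o=snap('wrist','w10')
crop('w10',140,190,420,400,'w10c',2.8)
plan(513,67.6,225,96.2)
E
```

```text
w9 [ 492.22 -277.69   -2.46   23.54] maxres 0.92
w9 [ 491.75 -276.58   23.54] maxres 1.36
charm in tool 0.33595210732447733 0.37402410144241477
clock: 6.6
tool_pos: [493.7, -277.6, 227.7]
orientation: [179.9, 0.5, 113.4]
contact_force: [0.6, 0.3, -1.9]
gripper_width: 22.1
scale 2.8
t [ 0.3082  0.1554 -0.0015] r [ 0.03  0.29 17.2 ] rows>= 6.9
```

View pics/w10c.png

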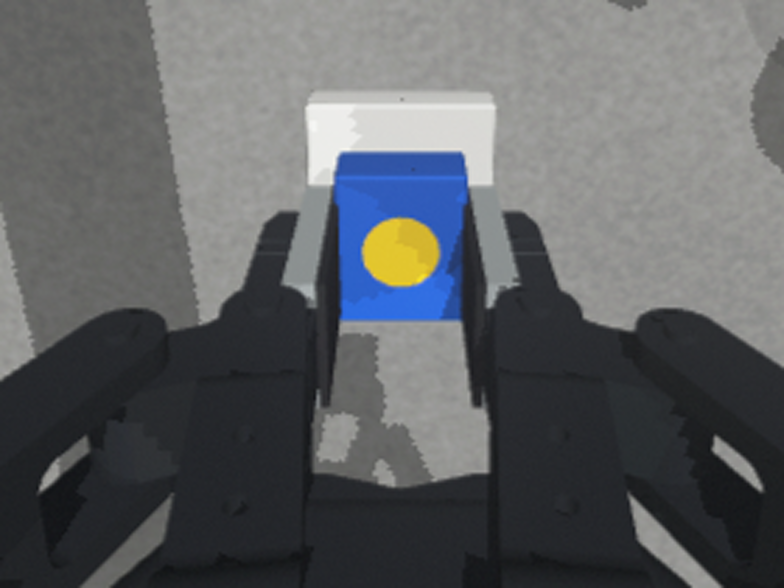

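The charm is held square, and the flange looks the same as before the lift. Carry it over the recess.

```bash
python3 -m handwheel '[{"tx":0.04,"ty":0.02,"tz":-0.002,"rx":0,"ry":0,"rz":2,"jaw":1},{"tx":0.08,"ty":0.04,"tz":-0.002,"rx":0,"ry":0.1,"rz":5,"jaw":1},{"tx":0.12,"ty":0.06,"tz":-0.002,"rx":0,"ry":0.2,"rz":8,"jaw":1},{"tx":0.16,"ty":0.08,"tz":-0.002,"rx":0,"ry":0.3,"rz":11,"jaw":1},{"tx":0.2,"ty":0.1,"tz":-0.002,"rx":0,"ry":0.3,"rz":14,"jaw":1},{"tx":0.24,"ty":0.12,"tz":-0.002,"rx":0,"ry":0.3,"rz":17.2,"jaw":1},{"tx":0.28,"ty":0.14,"tz":-0.002,"rx":0,"ry":0.3,"rz":17.2,"jaw":1},{"tx":0.308,"ty":0.155,"tz":-0.002,"rx":0,"ry":0.3,"rz":17.2,"jaw":1}]'
python3 - <<'E'
from h import *
plan(513,67.6,110,96.2)
E
```

```text
clock: 7.45
tool_pos: [511.6, 69.8, 224.6]
orientation: [-179.9, -0.0, 96.2]
contact_force: [0.1, -1.0, -0.4]
gripper_width: 22.0
t [-0.0024  0.0014  0.1146] r [-0.08 -0.05  0.05] rows>= 2.3
```

```bash
python3 -m handwheel '[{"tx":-0.002,"ty":0.001,"tz":0.04,"rx":0,"ry":0,"rz":0,"jaw":1},{"tx":-0.002,"ty":0.001,"tz":0.085,"rx":0,"ry":0,"rz":0,"jaw":1},{"tx":-0.002,"ty":0.001,"tz":0.13,"rx":0,"ry":0,"rz":0,"jaw":1},{"tx":-0.002,"ty":0.001,"tz":0.17,"rx":0,"ry":0,"rz":0,"jaw":1},{"tx":-0.002,"ty":0.001,"tz":0.195,"rx":0,"ry":0,"rz":0,"jaw":1},{"tx":-0.002,"ty":0.001,"tz":0.195,"rx":0,"ry":0,"rz":0,"jaw":1}]'
python3 - <<'E'
from h import *
o=snap('wrist','w11')
crop('w11',140,100,420,310,'w11c',2.8)
plan(513,67.6,-15,96.2)
snap('scene','s11'); crop('s11',180,100,340,240,'s11c',5)
E
```

```text
clock: 8.05
tool_pos: [509.4, 68.0, 26.4]
orientation: [-179.5, -0.1, 96.3]
contact_force: [0.8, -0.1, 0.4]
gripper_width: 22.3
scale 2.8
t [-0.0007  0.0025  0.0433] r [-0.33 -0.07  0.05] rows>= 0.9
scale 5
```

View pics/w11c.png

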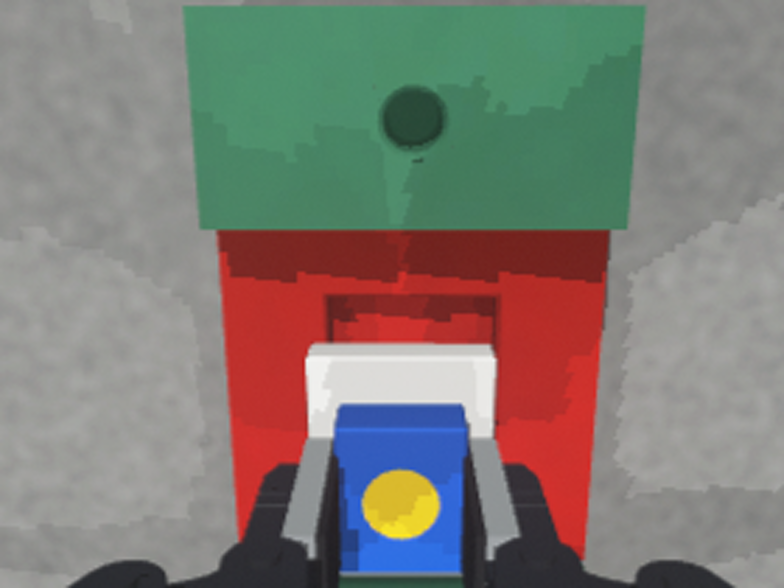

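View pics/s11c.png

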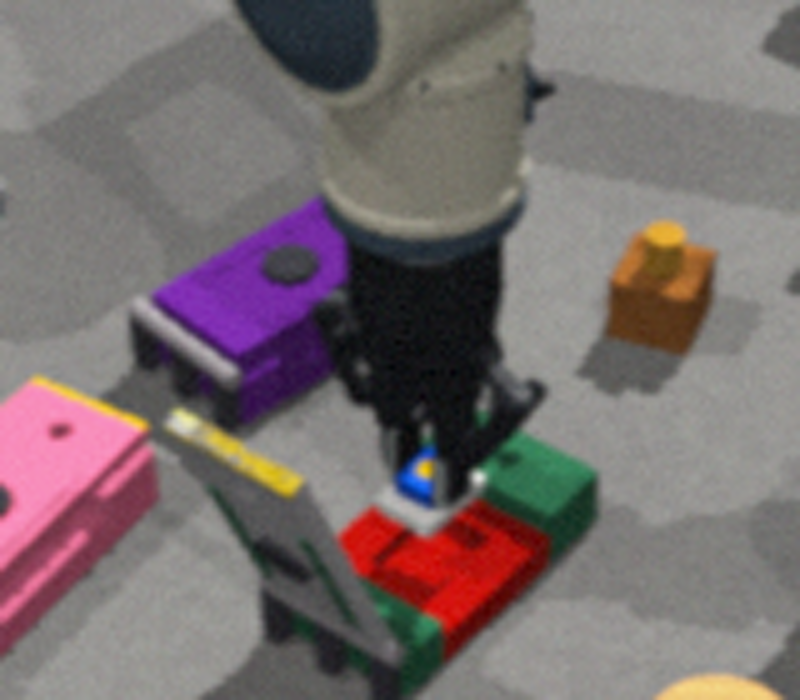

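Run:
```python
from h import *
o=get_obs();print(o['tool_pos'],o['orientation'])
J=[((184,7),(-45,89,37)),((646,7),(45,89,37)),((201,229),(-45,45,37)),((629,229),(45,45,37)),((413,118),(0,67,37)),((327,296),(-20,26,22)),((498,296),(20,26,22))]
for z in(1,0): j=fit('w11',J,[140,100],2.8,[512,67,0,6],z)
C=[((336,429),(-12,15,21)),((466,429),(12,15,21)),((340,570),(-12,-15,21)),((463,570),(12,-15,21)),((307,354),(-18,24,9)),((495,354),(18,24,9))]
z0=o['tool_pos'][2]+28
for z in(1,0): c=fit('w11',C,[140,100],2.8,[512,67,z0,6],z)
plan(o['tool_pos'][0]+j[0]-c[0],o['tool_pos'][1]+j[1]-c[1],-15,o['orientation'][2]+j[2]-c[2])
```

```text
[511.95941188  68.04164037  29.71328451] [-1.79832406e+02 -5.05794507e-02  9.62554532e+01]
w11 [5.1284e+02 6.7180e+01 2.9000e-01 6.2400e+00] maxres 1.24
w11 [512.84  67.16   6.24] maxres 1.25
w11 [510.36  67.62  51.8    6.43] maxres 1.06
w11 [510.08  70.48   6.43] maxres 1.97
t [-0.0036  0.0025  0.0447] r [-0.17 -0.05  0.19] rows>= 0.9
```

```bash
python3 - <<'E'
from h import *
plan(512.4,67.4,0,96.2)
E
python3 -m handwheel '[{"tx":-0.0005,"ty":0.0005,"tz":0.015,"rx":-0.1,"ry":0,"rz":0,"jaw":1},{"tx":-0.0005,"ty":0.0005,"tz":0.025,"rx":-0.1,"ry":0,"rz":0,"jaw":1},{"tx":-0.0005,"ty":0.0005,"tz":0.029,"rx":-0.1,"ry":0,"rz":0,"jaw":1},{"tx":-0.0005,"ty":0.0005,"tz":0.029,"rx":-0.1,"ry":0,"rz":0,"jaw":1},{"tx":-0.0005,"ty":0.0005,"tz":0.029,"rx":-0.1,"ry":0,"rz":0,"jaw":1},{"tx":-0.0005,"ty":0.0005,"tz":0.029,"rx":-0.1,"ry":0,"rz":0,"jaw":1}]'
python3 - <<'E'
from h import *
o=snap('wrist','w12'); print(o['tool_pos'],o['orientation'])
crop('w12',180,120,380,270,'w12c',4)
E
```

```text
t [-0.0007  0.0005  0.0297] r [-0.17 -0.05  0.06] rows>= 0.6
clock: 8.75
tool_pos: [512.7, 67.6, 1.2]
orientation: [-180.0, -0.0, 96.3]
contact_force: [-0.3, 0.3, -0.4]
gripper_width: 22.3
[512.71537752  67.61662742   1.22928261] [-1.79971985e+02 -4.70656248e-02  9.62567867e+01]
scale 4
```

View pics/w12c.png

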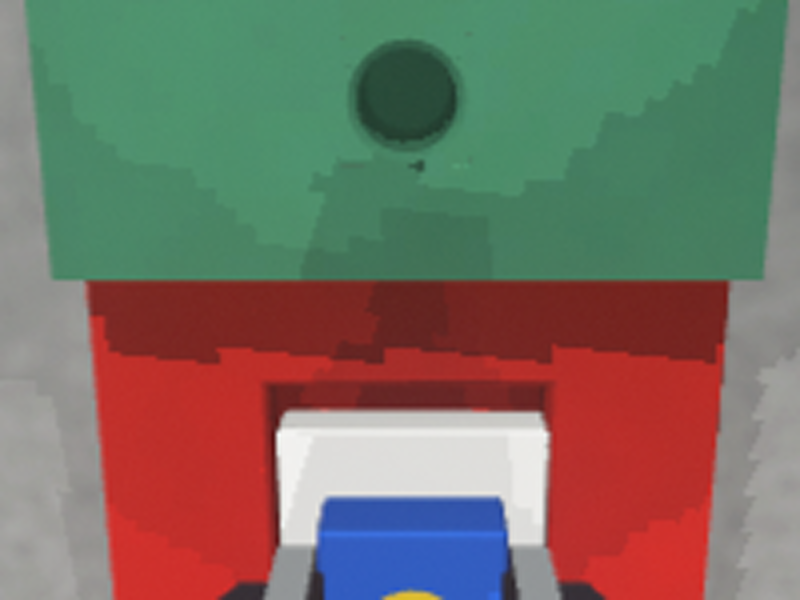

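Run:
```python
from h import *
J=[((53,279),(-45,45,37)),((763,278),(45,45,37)),((405,95),(0,67,37)),((266,383),(-20,26,22)),((550,383),(20,26,22))]
for z in(1,0): j=fit('w12',J,[180,120],4,[512,67,0,6],z)
C=[((319,533),(-12,15,21)),((506,533),(12,15,21)),((277,430),(-18,24,9)),((549,430),(18,24,9))]
for z in(1,0): c=fit('w12',C,[180,120],4,[512,67,28.5,6],z)
```

```text
w12 [512.63  67.6    0.9    6.33] maxres 0.69
w12 [512.65  67.42   6.33] maxres 0.88
w12 [513.25  67.38  27.6    6.15] maxres 0.61
w12 [513.21  67.74   6.15] maxres 0.77
```

```bash
python3 -m handwheel '[{"tx":0,"ty":-0.0005,"tz":0.0,"rx":0,"ry":0,"rz":0,"jaw":1},{"tx":0,"ty":-0.0005,"tz":0.003,"rx":0,"ry":0,"rz":0,"jaw":1},{"tx":0,"ty":-0.0005,"tz":0.006,"rx":0,"ry":0,"rz":0,"jaw":1},{"tx":0,"ty":-0.0005,"tz":0.009,"rx":0,"ry":0,"rz":0,"jaw":1},{"tx":0,"ty":-0.0005,"tz":0.01,"rx":0,"ry":0,"rz":0,"jaw":1},{"tx":0,"ty":-0.0005,"tz":0.01,"rx":0,"ry":0,"rz":0,"jaw":1}]'
python3 -m handwheel '[{"tx":0,"ty":0,"tz":0.001,"rx":0,"ry":0,"rz":0,"jaw":1},{"tx":0,"ty":0,"tz":0.003,"rx":0,"ry":0,"rz":0,"jaw":1},{"tx":0,"ty":0,"tz":0.004,"rx":0,"ry":0,"rz":0,"jaw":1},{"tx":0,"ty":0,"tz":0.0045,"rx":0,"ry":0,"rz":0,"jaw":1},{"tx":0,"ty":0,"tz":0.005,"rx":0,"ry":0,"rz":0,"jaw":1}]'
python3 - <<'E'
from h import *
o=snap('wrist','w13'); print(o['tool_pos'],o['orientation'],o['contact_force'])
crop('w13',180,120,380,270,'w13c',4)
E
```

```text
clock: 9.4
tool_pos: [512.0, 67.6, -9.1]
orientation: [-179.9, -0.1, 96.3]
contact_force: [-0.1, 0.5, -0.7]
gripper_width: 22.2
clock: 9.9
tool_pos: [512.0, 67.6, -14.2]
orientation: [-179.9, -0.1, 96.3]
contact_force: [0.5, 0.1, 0.0]
gripper_width: 22.5
[512.03069342  67.56876459 -14.15650093] [-1.79942262e+02 -5.15703852e-02  9.62515378e+01] [0.50114788 0.08235173 0.0397572 ]
scale 4
```

View pics/w13c.png

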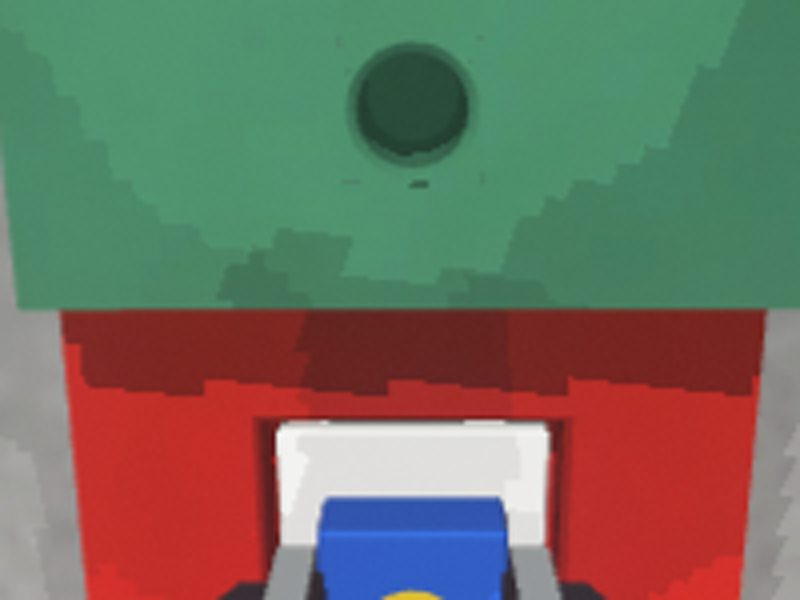

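The flange is now inside the recess with gaps on both sides (265–277 and 549–565 in the crop). No floor contact yet, so I'll press down gently until force shows.

```bash
python3 -m handwheel '[{"tx":0,"ty":0,"tz":0.001,"rx":0,"ry":0,"rz":0,"jaw":1},{"tx":0,"ty":0,"tz":0.002,"rx":0,"ry":0,"rz":0,"jaw":1},{"tx":0,"ty":0,"tz":0.002,"rx":0,"ry":0,"rz":0,"jaw":1}]'
python3 -m handwheel '[{"tx":0,"ty":0,"tz":0.001,"rx":0,"ry":0,"rz":0,"jaw":1},{"tx":0,"ty":0,"tz":0.0015,"rx":0,"ry":0,"rz":0,"jaw":1},{"tx":0,"ty":0,"tz":0.0015,"rx":0,"ry":0,"rz":0,"jaw":1}]'
```

```text
clock: 10.25
tool_pos: [512.2, 67.6, -14.7]
orientation: [180.0, -0.0, 96.3]
contact_force: [-7.4, 0.5, 39.0]
gripper_width: 22.6
clock: 10.55
tool_pos: [512.2, 67.6, -14.7]
orientation: [179.9, -0.0, 96.3]
contact_force: [-8.3, -0.8, 39.1]
gripper_width: 22.0
```

Seated: 39 N at z -14.7, just where expected. Release.

```bash
python3 -m handwheel '[{"tx":0,"ty":0,"tz":-0.001,"rx":0,"ry":0,"rz":0,"jaw":1},{"tx":0,"ty":0,"tz":-0.001,"rx":0,"ry":0,"rz":0,"jaw":0.6},{"tx":0,"ty":0,"tz":-0.001,"rx":0,"ry":0,"rz":0,"jaw":0.4},{"tx":0,"ty":0,"tz":-0.001,"rx":0,"ry":0,"rz":0,"jaw":0.4},{"tx":0,"ty":0,"tz":-0.03,"rx":0,"ry":0,"rz":0,"jaw":0.4},{"tx":0,"ty":0,"tz":-0.07,"rx":0,"ry":0,"rz":0,"jaw":0.4},{"tx":0,"ty":0,"tz":-0.1,"rx":0,"ry":0,"rz":0,"jaw":0.6},{"tx":0,"ty":0,"tz":-0.1,"rx":0,"ry":0,"rz":0,"jaw":0.8}]'
python3 -m handwheel '[{"tx":0,"ty":0,"tz":0,"rx":0,"ry":0,"rz":0,"jaw":1},{"tx":0,"ty":0,"tz":0,"rx":0,"ry":0,"rz":0,"jaw":1},{"tx":0,"ty":0,"tz":0,"rx":0,"ry":0,"rz":0,"jaw":1}]'
python3 - <<'E'
from h import *
o=snap('wrist','w14'); print(o['tool_pos'],o['orientation'],o['contact_force'])
crop('w14',220,100,340,240,'w14c',4.2)
E
```

```text
clock: 11.35
tool_pos: [514.2, 67.6, 88.6]
orientation: [179.6, -0.0, 96.3]
contact_force: [-0.3, -0.1, 0.2]
gripper_width: 22.8
clock: 11.65
tool_pos: [513.6, 67.6, 87.7]
orientation: [179.7, -0.0, 96.3]
contact_force: [0.0, -0.5, -0.3]
gripper_width: -0.2
[513.5780897   67.58930975  87.67228009] [ 1.79722622e+02 -1.56322071e-02  9.62672818e+01] [ 0.00602352 -0.51302197 -0.27002038]
scale 4.2
```

View pics/w14c.png

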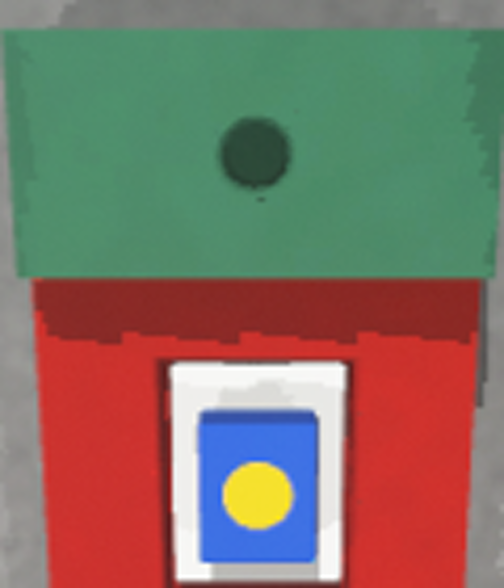

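```bash
python3 - <<'E'
from h import *
P=cloud('w14')
# flange top ring pts vs plate
for u,v in [(262,190),(300,190),(280,190),(245,200),(310,200),(262,230)]: print((u,v),P[v,u].round(1))
plan(512.8,67.5,230,96.2)
E
python3 -m handwheel '[{"tx":0,"ty":0,"tz":-0.04,"rx":0,"ry":0,"rz":0,"jaw":1},{"tx":0,"ty":0,"tz":-0.09,"rx":0,"ry":0,"rz":0,"jaw":1},{"tx":0,"ty":0,"tz":-0.142,"rx":0,"ry":0,"rz":0,"jaw":1},{"tx":-0.04,"ty":0,"tz":-0.142,"rx":0,"ry":0,"rz":0,"jaw":1},{"tx":-0.085,"ty":0,"tz":-0.142,"rx":0,"ry":0,"rz":0,"jaw":1},{"tx":-0.13,"ty":0,"tz":-0.142,"rx":0,"ry":0,"rz":0,"jaw":1},{"tx":-0.178,"ty":0,"tz":-0.142,"rx":0,"ry":0,"rz":0,"jaw":1},{"tx":-0.178,"ty":0,"tz":-0.142,"rx":0,"ry":0,"rz":0,"jaw":1}]'
python3 - <<'E'
from h import *
snap('scene','s15'); crop('s15',140,60,360,260,'s15c',3)
plan(531.7,-106.5,117,96.2)
E
```

```text
(262, 190) [494.2  87.3  21.9]
(300, 190) [526.9  90.9  22.4]
(280, 190) [509.7  89.1  22.6]
(245, 200) [480.2  76.8  21.9]
(310, 200) [536.7  83.1  22.8]
(262, 230) [497.5  51.1  23.5]
t [ 1.000e-04 -1.000e-04 -1.423e-01] r [ 0.28 -0.02  0.07] rows>= 2.8
clock: 12.5
tool_pos: [532.7, -114.4, 228.7]
orientation: [179.8, 0.0, 96.0]
contact_force: [0.4, 1.0, 0.5]
gripper_width: -0.0
scale 3
t [ 0.0054 -0.0003  0.1116] r [ 0.2  -0.03 -0.15] rows>= 2.2
```

View pics/s15c.png

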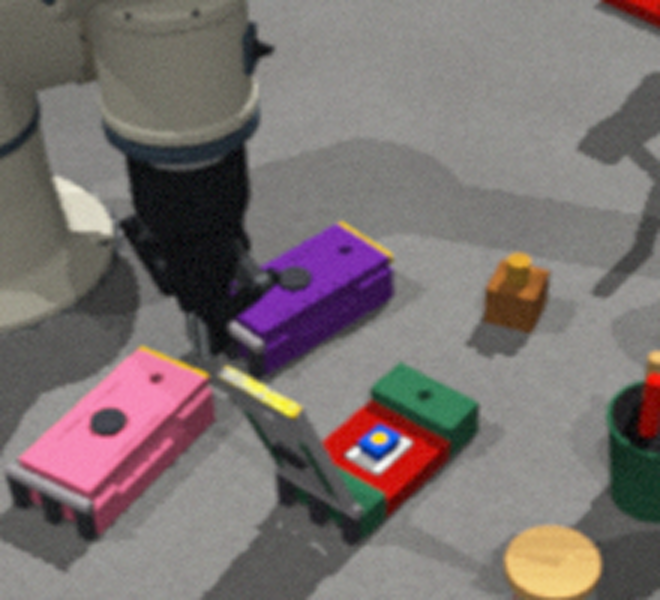

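The charm is flush: depth reads 22–23 mm on the flange and 22 mm on the plate. The fingers are behind the lid, and the way down is clear.

```bash
python3 -m handwheel '[{"tx":0,"ty":0,"tz":0.04,"rx":0,"ry":0,"rz":0,"jaw":1},{"tx":0,"ty":0,"tz":0.08,"rx":0,"ry":0,"rz":0,"jaw":1},{"tx":0,"ty":0,"tz":0.108,"rx":0,"ry":0,"rz":0,"jaw":1},{"tx":0,"ty":0,"tz":0.108,"rx":0,"ry":0,"rz":0,"jaw":1},{"tx":0.01,"ty":0,"tz":0.108,"rx":0,"ry":0,"rz":0,"jaw":1},{"tx":0.02,"ty":0,"tz":0.108,"rx":0,"ry":0,"rz":0,"jaw":1},{"tx":0.03,"ty":0,"tz":0.108,"rx":0,"ry":0,"rz":0,"jaw":1},{"tx":0.04,"ty":0,"tz":0.108,"rx":0,"ry":0,"rz":0,"jaw":1}]'
python3 - <<'E'
from h import *
o=get_obs(); d=o['tool_pos'][:2]-[512.75,67.5]; a=np.radians(6.25); print('jig xy',d@[np.cos(a),np.sin(a)],d@[-np.sin(a),np.cos(a)])
snap('scene','s16'); crop('s16',140,60,360,260,'s16c',3)
E
```

```text
clock: 13.35
tool_pos: [529.4, -71.5, 122.3]
orientation: [179.6, 0.1, 96.1]
contact_force: [-7.1, -19.5, 48.5]
gripper_width: -0.0
jig xy 1.3912150045609195 -139.98472740760815
scale 3
```

View pics/s16c.png

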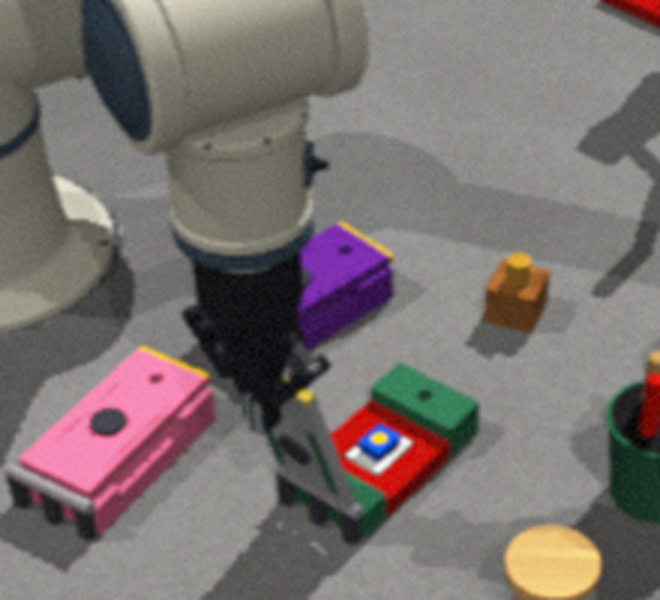

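The reading is 48 N up and 20 N sideways: the lid's edge is catching under the finger linkage rather than sliding on the fingers. I'll back off and use only the finger ends.

```bash
python3 -m handwheel '[{"tx":-0.015,"ty":0,"tz":0.0,"rx":0,"ry":0,"rz":0,"jaw":1},{"tx":-0.03,"ty":0,"tz":0.0,"rx":0,"ry":0,"rz":0,"jaw":1},{"tx":-0.035,"ty":0,"tz":0.0,"rx":0,"ry":0,"rz":0,"jaw":1},{"tx":-0.035,"ty":0,"tz":0.0,"rx":0,"ry":0,"rz":0,"jaw":1}]'
python3 - <<'E'
from h import *
o=get_obs(); d=o['tool_pos'][:2]-[512.75,67.5]; a=np.radians(6.25); print('jig xy',d@[np.cos(a),np.sin(a)],d@[-np.sin(a),np.cos(a)])
snap('top','t17'); crop('t17',240,160,460,270,'t17c')
snap('wrist','w17')
crop('w17',0,0,560,420,'w17c',1.4)
E
```

```text
clock: 13.8
tool_pos: [533.1, -106.4, 122.6]
orientation: [179.6, 0.1, 96.0]
contact_force: [0.3, 0.9, 0.2]
gripper_width: -0.0
jig xy 1.3260460833517833 -175.10647595190497
scale 3.6363636363636362
scale 1.4
```

View pics/w17c.png

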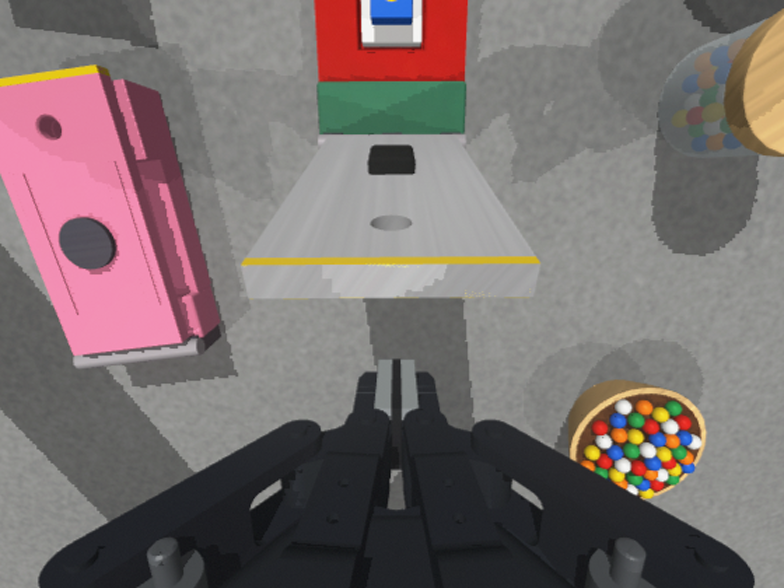

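View pics/t17c.png

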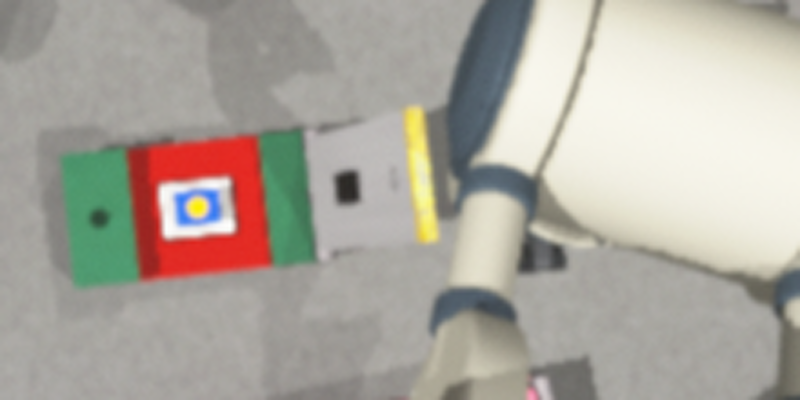

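Run:
```python
from h import *
he=np.array(viewer.get_calibration('wrist')['hand_eye'])
p,d,K,E=load('w17'); P=cloud('w17'); T=np.linalg.inv(E@np.linalg.inv(he)); Q=P@T[:3,:3].T+T[:3,3]
v=np.arange(420)[:,None]*np.ones((1,560))
m=(d>0)&(v>255)&(Q[...,2]>-175)&(Q[...,2]<-20)&(abs(Q[...,1])<70)
q=Q[m]
for z in range(-150,-35,6):
    a=q[(q[:,2]>=z)&(q[:,2]<z+6)]
    if len(a): 
        print(z,'xmax',np.percentile(a[:,0],98).round(1),'y',a[:,1].min().round(0),a[:,1].max().round(0), 'x at |y|<15',np.round(a[abs(a[:,1])<15][:,0].max() if (abs(a[:,1])<15).any() else 0,1))
# lid edge in jig
a=np.radians(6.25)
for u,vv in [(280,187),(280,200),(280,210),(200,187),(360,187),(280,175)]:
    w=P[vv,u]; dd=w[:2]-[512.75,67.5]; print((u,vv),'jig',(dd@[np.cos(a),np.sin(a)]).round(1),(dd@[-np.sin(a),np.cos(a)]).round(1),w[2].round(1))
```

```text
-138 xmax 19.8 y -19.0 20.0 x at |y|<15 20.5
-132 xmax 18.7 y -62.0 62.0 x at |y|<15 20.0
-126 xmax 16.7 y -62.0 63.0 x at |y|<15 17.6
-120 xmax 16.7 y -59.0 59.0 x at |y|<15 17.5
-114 xmax 16.6 y -54.0 55.0 x at |y|<15 17.4
-108 xmax 16.6 y -49.0 50.0 x at |y|<15 17.1
-102 xmax 11.9 y -44.0 45.0 x at |y|<15 15.4
-96 xmax 11.9 y -39.0 41.0 x at |y|<15 12.6
-90 xmax 12.9 y -35.0 35.0 x at |y|<15 13.4
-84 xmax 12.9 y -30.0 31.0 x at |y|<15 13.9
-78 xmax 11.1 y -16.0 16.0 x at |y|<15 11.6
-72 xmax 10.7 y -13.0 14.0 x at |y|<15 11.0
-66 xmax 10.6 y -13.0 14.0 x at |y|<15 10.8
-60 xmax 10.6 y -13.0 14.0 x at |y|<15 11.0
-54 xmax 10.6 y -13.0 14.0 x at |y|<15 11.0
-48 xmax 10.6 y -12.0 13.0 x at |y|<15 10.9
-42 xmax 10.2 y -6.0 7.0 x at |y|<15 10.2
(280, 187) jig 0.4 -119.7 201.1
(280, 200) jig 0.4 -124.3 201.6
(280, 210) jig 0.3 -128.5 200.1
(200, 187) jig -28.3 -119.7 200.2
(360, 187) jig 29.0 -119.9 201.1
(280, 175) jig 0.4 -117.0 191.5
```

The knuckles stick out 3 mm at 42 mm above the tips, and the lid's edge caught under them. I'll raise the hand 18 mm so only the plain finger ends touch the edge, then push with force checks.

```bash
python3 -m handwheel '[{"tx":0,"ty":0,"tz":-0.018,"rx":0,"ry":0,"rz":0,"jaw":1},{"tx":0.015,"ty":0,"tz":-0.018,"rx":0,"ry":0,"rz":0,"jaw":1},{"tx":0.025,"ty":0,"tz":-0.018,"rx":0,"ry":0,"rz":0,"jaw":1},{"tx":0.035,"ty":0,"tz":-0.018,"rx":0,"ry":0,"rz":0,"jaw":1},{"tx":0.042,"ty":0,"tz":-0.018,"rx":0,"ry":0,"rz":0,"jaw":1}]'
python3 -m handwheel '[{"tx":0.007,"ty":0,"tz":0,"rx":0,"ry":0,"rz":0,"jaw":1},{"tx":0.014,"ty":0,"tz":0,"rx":0,"ry":0,"rz":0,"jaw":1},{"tx":0.021,"ty":0,"tz":0,"rx":0,"ry":0,"rz":0,"jaw":1}]'
cat >> h.py <<'E'
def jig():
    o=get_obs(); d=o['tool_pos'][:2]-[512.75,67.5]; a=np.radians(6.25); print('jig xy',(d@[np.cos(a),np.sin(a)]).round(1),(d@[-np.sin(a),np.cos(a)]).round(1),'z',o['tool_pos'][2].round(1),'F',o['contact_force'].round(1))
E
python3 -c "
from h import *
jig()"
```

```text
clock: 14.4
tool_pos: [528.0, -62.6, 140.1]
orientation: [179.7, 0.1, 96.1]
contact_force: [0.8, -2.4, 1.9]
gripper_width: 0.0
clock: 14.7
tool_pos: [525.6, -41.1, 140.0]
orientation: [179.7, 0.1, 96.1]
contact_force: [0.2, -1.7, 1.4]
gripper_width: 0.1
jig xy 1.0 -109.4 z 140.0 F [ 0.2 -1.7  1.4]
```

Only about 2 N now, and the lid is turning. Continue through upright and down the arc.

```bash
python3 -m handwheel '[{"tx":0.01,"ty":0,"tz":0,"rx":0,"ry":0,"rz":0,"jaw":1},{"tx":0.02,"ty":0,"tz":0,"rx":0,"ry":0,"rz":0,"jaw":1},{"tx":0.03,"ty":0,"tz":0.001,"rx":0,"ry":0,"rz":0,"jaw":1},{"tx":0.038,"ty":0,"tz":0.006,"rx":0,"ry":0,"rz":0,"jaw":1},{"tx":0.046,"ty":0,"tz":0.016,"rx":0,"ry":0,"rz":0,"jaw":1},{"tx":0.056,"ty":0,"tz":0.02,"rx":0,"ry":0,"rz":0,"jaw":1},{"tx":0.067,"ty":0,"tz":0.024,"rx":0,"ry":0,"rz":0,"jaw":1},{"tx":0.077,"ty":0,"tz":0.028,"rx":0,"ry":0,"rz":0,"jaw":1}]'
python3 - <<'E'
from h import *
jig(); snap('scene','s18'); crop('s18',140,60,360,260,'s18c',3)
E
```

```text
clock: 15.5
tool_pos: [517.1, 36.3, 111.3]
orientation: [179.7, 0.0, 96.1]
contact_force: [0.2, -1.6, -0.5]
gripper_width: -0.4
jig xy 0.9 -31.4 z 111.3 F [ 0.2 -1.6 -0.5]
scale 3
```

View pics/s18c.png

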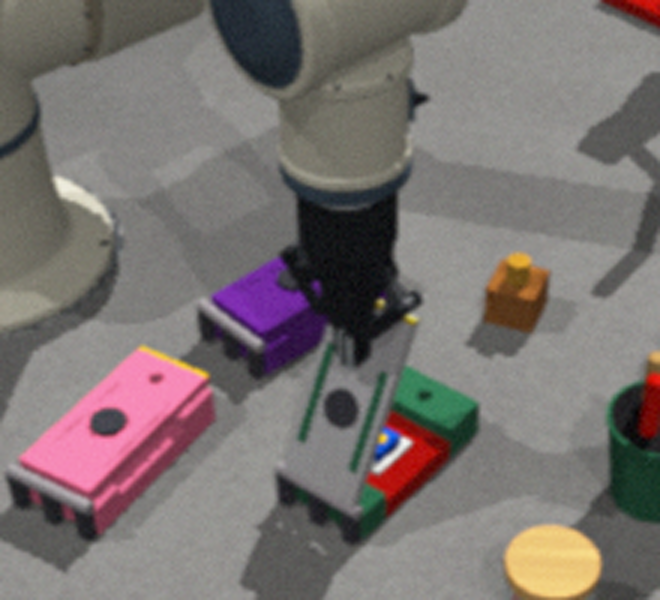

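```bash
python3 -m handwheel '[{"tx":0.01,"ty":0,"tz":0.006,"rx":0,"ry":0,"rz":0,"jaw":1},{"tx":0.019,"ty":0,"tz":0.011,"rx":0,"ry":0,"rz":0,"jaw":1},{"tx":0.027,"ty":0,"tz":0.017,"rx":0,"ry":0,"rz":0,"jaw":1},{"tx":0.035,"ty":0,"tz":0.024,"rx":0,"ry":0,"rz":0,"jaw":1},{"tx":0.042,"ty":0,"tz":0.032,"rx":0,"ry":0,"rz":0,"jaw":1},{"tx":0.048,"ty":0,"tz":0.04,"rx":0,"ry":0,"rz":0,"jaw":1},{"tx":0.054,"ty":0,"tz":0.05,"rx":0,"ry":0,"rz":0,"jaw":1},{"tx":0.059,"ty":0,"tz":0.06,"rx":0,"ry":0,"rz":0,"jaw":1}]'
python3 -c "
from h import *
jig()"
```

```text
clock: 16.35
tool_pos: [510.5, 96.7, 49.9]
orientation: [179.8, 0.0, 96.1]
contact_force: [0.8, 0.1, 0.8]
gripper_width: -0.2
jig xy 0.9 29.3 z 49.9 F [0.8 0.1 0.8]
```

```bash
python3 -m handwheel '[{"tx":0.004,"ty":0,"tz":0.01,"rx":0,"ry":0,"rz":0,"jaw":1},{"tx":0.006,"ty":0,"tz":0.018,"rx":0,"ry":0,"rz":0,"jaw":1},{"tx":0.007,"ty":0,"tz":0.024,"rx":0,"ry":0,"rz":0,"jaw":1},{"tx":0.008,"ty":0,"tz":0.029,"rx":0,"ry":0,"rz":0,"jaw":1},{"tx":0.008,"ty":0,"tz":0.033,"rx":0,"ry":0,"rz":0,"jaw":1},{"tx":0.008,"ty":0,"tz":0.036,"rx":0,"ry":0,"rz":0,"jaw":1},{"tx":0.008,"ty":0,"tz":0.037,"rx":0,"ry":0,"rz":0,"jaw":1}]'
python3 - <<'E'
from h import *
jig(); snap('scene','s19'); crop('s19',140,60,360,260,'s19c',3)
E
```

```text
clock: 17.05
tool_pos: [509.9, 104.7, 12.9]
orientation: [179.7, -0.0, 96.1]
contact_force: [-1.6, 3.1, 6.0]
gripper_width: -0.2
jig xy 1.2 37.3 z 12.9 F [-1.6  3.1  6. ]
scale 3
```

View pics/s19c.png

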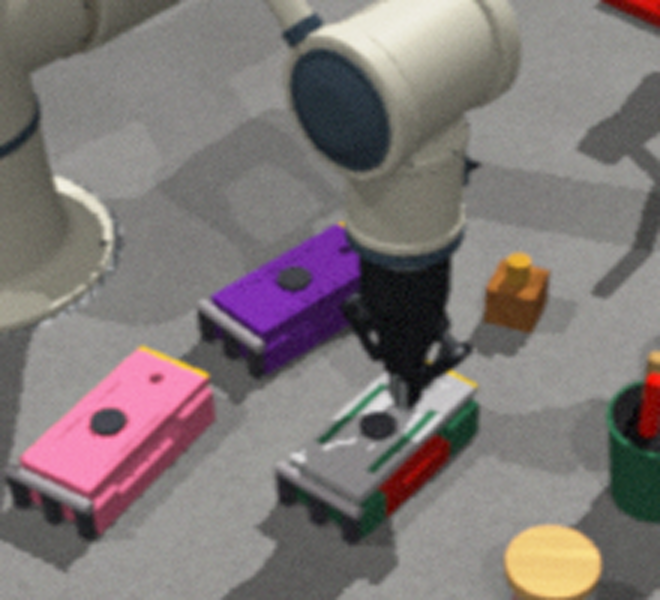

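The lid is down on its pad at 6 N. I'll press it a little more, then lift and go for the pin.

```bash
python3 -m handwheel '[{"tx":0,"ty":0,"tz":0.002,"rx":0,"ry":0,"rz":0,"jaw":1},{"tx":0,"ty":0,"tz":0.003,"rx":0,"ry":0,"rz":0,"jaw":1},{"tx":0,"ty":0,"tz":0.003,"rx":0,"ry":0,"rz":0,"jaw":1}]'
python3 -c "
from h import *
jig()"
python3 -m handwheel '[{"tx":0,"ty":0,"tz":-0.01,"rx":0,"ry":0,"rz":0,"jaw":1},{"tx":0,"ty":0,"tz":-0.04,"rx":0,"ry":0,"rz":0,"jaw":1},{"tx":0,"ty":0,"tz":-0.09,"rx":0,"ry":0,"rz":0,"jaw":0.8},{"tx":0,"ty":0,"tz":-0.13,"rx":0,"ry":0,"rz":0,"jaw":0.4},{"tx":0,"ty":0,"tz":-0.16,"rx":0,"ry":0,"rz":0,"jaw":0},{"tx":0,"ty":0,"tz":-0.16,"rx":0,"ry":0,"rz":0,"jaw":0},{"tx":0,"ty":0,"tz":-0.16,"rx":0,"ry":0,"rz":0,"jaw":0}]'
python3 - <<'E'
from h import *
o=snap('wrist','w20'); jig(); print(o['tool_pos'],o['orientation'],o['joint_pos'])
crop('w20',220,100,340,280,'w20c',3.3)
E
```

```text
clock: 17.4
tool_pos: [510.0, 104.9, 10.3]
orientation: [179.7, -0.0, 96.1]
contact_force: [-2.5, 4.5, 6.4]
gripper_width: 0.2
jig xy 1.3 37.5 z 10.3 F [-2.5  4.5  6.4]
clock: 18.1
tool_pos: [509.4, 104.6, 171.1]
orientation: [179.6, 0.0, 96.1]
contact_force: [-0.5, -1.0, -0.5]
gripper_width: 72.0
jig xy 0.2 37.3 z 170.1 F [0.2 0.8 0.2]
[509.40406531 104.63891879 171.08476352] [1.79629943e+02 1.40870033e-03 9.61283176e+01] [ 5.02285046e+00  2.12233065e+01  9.38607779e+01  6.34711468e-03
  6.45459001e+01 -1.10818110e+00]
scale 3.3
```

View pics/w20c.png

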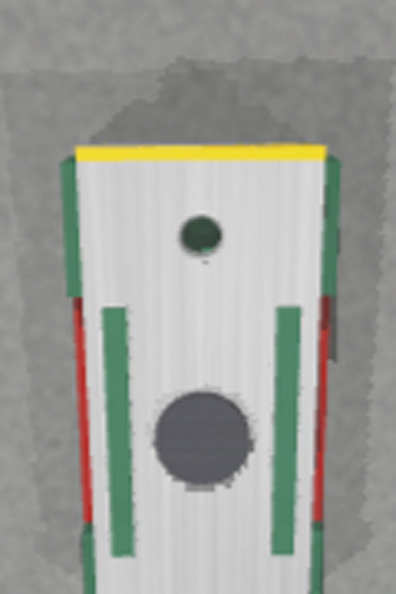

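The lid is shut and its hole sits at crop (201,235). I'll measure it and check the lid's height.

Run:
```python
from h import *
uv=(np.array([201,234.5])+.5)/3.3-.5+[220,100]; print(uv)
for z in(47,50.5): print(atz('w20',*uv,z))
P=cloud('w20')
a=np.radians(6.25)
for u,v in [(270,170),(290,170),(270,180),(292,180),(270,230),(292,240),(268,260)]:
    w=P[v,u]; print((u,v),'jy',((w[:2]-[512.75,67.5])@[-np.sin(a),np.cos(a)]).round(1),'z',w[2].round(1))
print('base hole',np.array([512.75,67.5])+67*np.array([-np.sin(a),np.cos(a)]))
plan(461,311.5,150,100)
```

```text
[280.56060606 170.71212121]
[505.4 133.7  47. ]
[505.4 134.3  50.5]
(270, 170) jy 68.1 z 51.7
(290, 170) jy 68.3 z 53.2
(270, 180) jy 57.6 z 51.4
(292, 180) jy 57.6 z 51.7
(270, 230) jy 2.9 z 54.0
(292, 240) jy -9.1 z 53.6
(268, 260) jy -35.1 z 50.1
base hole [505.45591938 134.10177466]
t [ 0.2108 -0.0256  0.02  ] r [ 0.26  0.   -3.88] rows>= 4.3
```

```bash
python3 -m handwheel '[{"tx":0.04,"ty":-0.005,"tz":0,"rx":0,"ry":0,"rz":0,"jaw":0},{"tx":0.08,"ty":-0.01,"tz":0,"rx":0,"ry":0,"rz":0,"jaw":0},{"tx":0.12,"ty":-0.015,"tz":0.01,"rx":0,"ry":0,"rz":0,"jaw":0},{"tx":0.16,"ty":-0.02,"tz":0.02,"rx":0.2,"ry":0,"rz":-2,"jaw":0},{"tx":0.2,"ty":-0.025,"tz":0.03,"rx":0.2,"ry":0,"rz":-4,"jaw":0},{"tx":0.21,"ty":-0.0256,"tz":0.04,"rx":0.2,"ry":0,"rz":-4,"jaw":0},{"tx":0.21,"ty":-0.0256,"tz":0.04,"rx":0.2,"ry":0,"rz":-4,"jaw":0},{"tx":0.21,"ty":-0.0256,"tz":0.04,"rx":0.2,"ry":0,"rz":-4,"jaw":0}]'
python3 - <<'E'
from h import *
o=snap('wrist','w21'); print(o['tool_pos'],o['orientation'])
crop('w21',220,120,340,270,'w21c',4)
E
```

```text
clock: 18.95
tool_pos: [460.8, 309.8, 129.3]
orientation: [-180.0, 0.1, 100.1]
contact_force: [0.5, 0.1, 0.4]
gripper_width: 85.5
[460.84047259 309.77770689 129.29879921] [-1.79961783e+02  5.89589834e-02  1.00112944e+02]
scale 4
```

View pics/w21c.png

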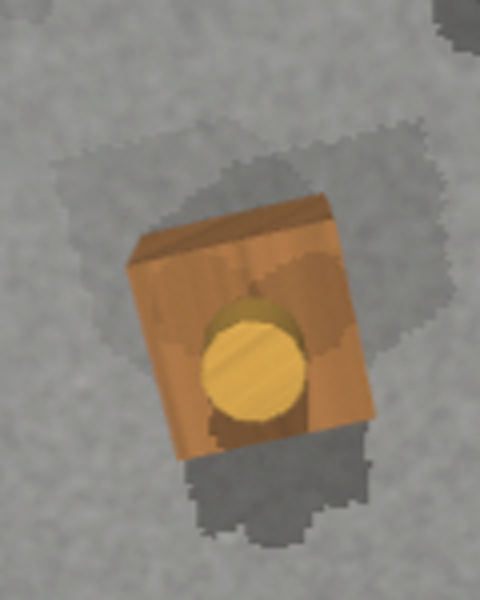

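The pin's head top is at crop (254,371). I'll triangulate it against the earlier view.

Run:
```python
from h import *
uv=(np.array([254,371])+.5)/4-.5+[220,120]
o1,r1=ray('w2',284.2,178.8); o2,r2=ray('w21',*uv)
A=np.stack([r1,-r2],1); s=np.linalg.lstsq(A,o2-o1,rcond=None)[0]; print('tri',(o1+s[0]*r1).round(1),(o2+s[1]*r2).round(1))
print(atz('w21',*uv,66),px('w21',283,212))
plan(460.8,312,60,100)
```

```text
tri [461.  312.1  66.4] [461.2 312.   66.5]
[461.3 311.9  66. ] [461.  312.5  66.9]
t [ 0.0025 -0.      0.0698] r [0.01 0.04 0.07] rows>= 1.4
```

```bash
python3 -m handwheel '[{"tx":0.0025,"ty":0.0003,"tz":0.03,"rx":0,"ry":0,"rz":0,"jaw":0},{"tx":0.0025,"ty":0.0003,"tz":0.07,"rx":0,"ry":0,"rz":0,"jaw":0.2},{"tx":0.0025,"ty":0.0003,"tz":0.1,"rx":0,"ry":0,"rz":0,"jaw":0.4},{"tx":0.0025,"ty":0.0003,"tz":0.115,"rx":0,"ry":0,"rz":0,"jaw":0.4},{"tx":0.0025,"ty":0.0003,"tz":0.12,"rx":0,"ry":0,"rz":0,"jaw":0.4},{"tx":0.0025,"ty":0.0003,"tz":0.12,"rx":0,"ry":0,"rz":0,"jaw":0.4}]'
python3 -c "
from h import *
snap('wrist','w22'); crop('w22',180,140,380,290,'w22c',4)
plan(461.2,312.0,9,100)"
```

```text
clock: 19.6
tool_pos: [461.6, 311.2, 9.9]
orientation: [-180.0, 0.1, 100.0]
contact_force: [-0.2, 1.5, -1.1]
gripper_width: 51.3
scale 4
t [ 0.0005 -0.0006  0.0015] r [0.05 0.03 0.01] rows>= 0.0
```

View pics/w22c.png

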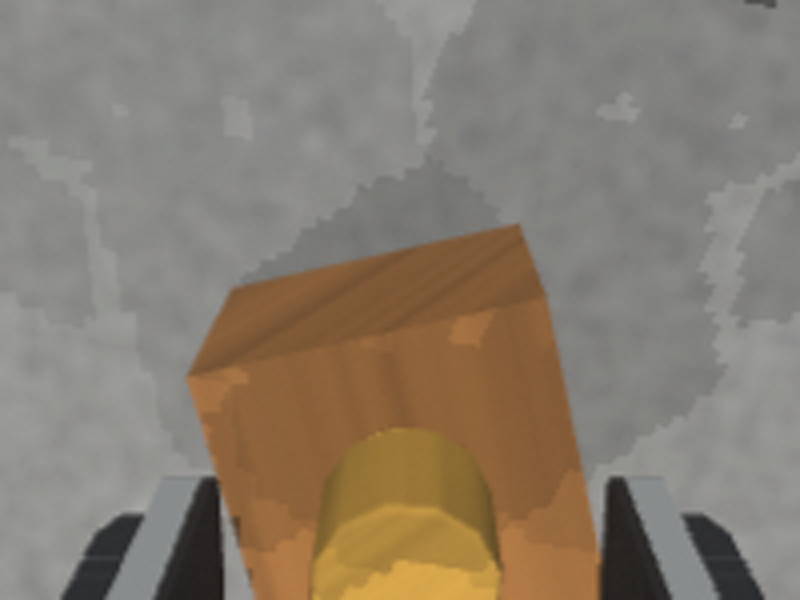

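The head is centred between the pads to within 1 mm. Grip it.

```bash
python3 -m handwheel '[{"tx":0.0005,"ty":-0.0007,"tz":0.001,"rx":0,"ry":0,"rz":0,"jaw":0.4},{"tx":0.0005,"ty":-0.0007,"tz":0.001,"rx":0,"ry":0,"rz":0,"jaw":0.6},{"tx":0.0005,"ty":-0.0007,"tz":0.001,"rx":0,"ry":0,"rz":0,"jaw":1},{"tx":0.0005,"ty":-0.0007,"tz":0.001,"rx":0,"ry":0,"rz":0,"jaw":1},{"tx":0.0005,"ty":-0.0007,"tz":0.001,"rx":0,"ry":0,"rz":0,"jaw":1},{"tx":0.0005,"ty":-0.0007,"tz":0.001,"rx":0,"ry":0,"rz":0,"jaw":1}]'
python3 -c "
from h import *
snap('wrist','w23'); crop('w23',180,190,380,340,'w23c',4)
print(get_obs()['tool_pos'])"
```

```text
clock: 20.25
tool_pos: [461.5, 312.1, 10.4]
orientation: [179.9, 0.0, 100.0]
contact_force: [-1.7, -1.7, 11.1]
gripper_width: 21.8
scale 4
[461.47054192 312.14866706  10.39159083]
```

View pics/w23c.png

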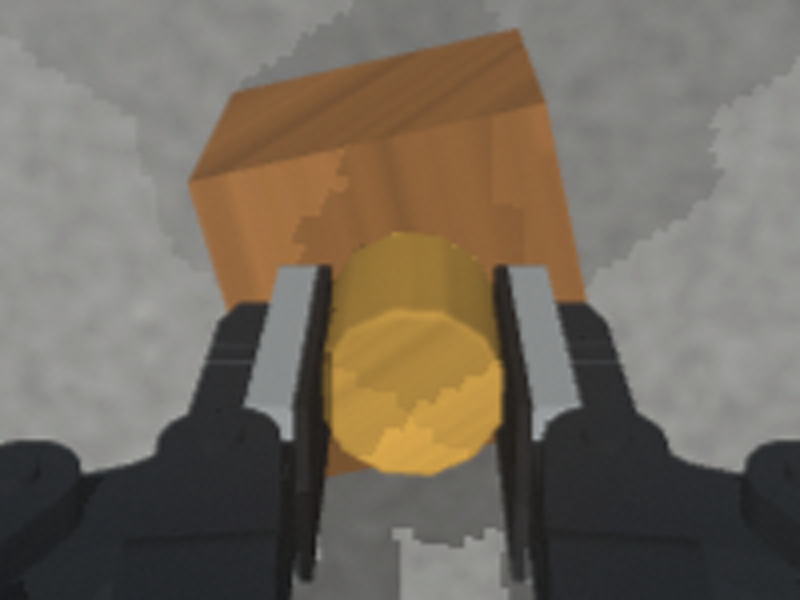

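```bash
cat > pin.py <<'E'
from h import *
def pin(tag,cu,cv,off,s,ztop,tp,yaw):
    uv=(np.array([cu,cv])+.5)/s-.5+off; w=atz(tag,*uv,ztop); a=np.radians(yaw); d=w[:2]-tp[:2]
    print('pin',w,'in tool x,y',(d@[np.cos(a),np.sin(a)]).round(2),(d@[np.sin(a),-np.cos(a)]).round(2))
E
python3 -c "
from pin import *
pin('w23',415,392,[180,190],4,66,np.array([461.5,312.1]),100)"
python3 -m handwheel '[{"tx":0,"ty":0,"tz":-0.005,"rx":0,"ry":0,"rz":0,"jaw":1},{"tx":0,"ty":0,"tz":-0.02,"rx":0,"ry":0,"rz":0,"jaw":1},{"tx":0,"ty":0,"tz":-0.045,"rx":0,"ry":0,"rz":0,"jaw":1},{"tx":0,"ty":0,"tz":-0.08,"rx":0,"ry":0,"rz":0,"jaw":1},{"tx":0,"ty":0,"tz":-0.1,"rx":0,"ry":0,"rz":0,"jaw":1},{"tx":0,"ty":0,"tz":-0.1,"rx":0,"ry":0,"rz":0,"jaw":1},{"tx":0,"ty":0,"tz":-0.1,"rx":0,"ry":0,"rz":0,"jaw":1}]'
python3 -c "
from h import *
o=snap('wrist','w24'); crop('w24',180,190,380,340,'w24c',4); print(o['tool_pos'],o['orientation'])
snap('scene','s24'); crop('s24',240,60,400,200,'s24c',4)
plan(505.5,134.2,110,96.3)"
```

```text
pin [462.1 312.   66. ] in tool x,y -0.2 0.57
clock: 21.0
tool_pos: [461.2, 312.2, 110.6]
orientation: [179.8, 0.0, 100.0]
contact_force: [0.9, -0.0, -1.6]
gripper_width: 21.7
scale 4
[461.24070265 312.16346398 110.55532275] [1.79839903e+02 2.37547981e-03 1.00029076e+02]
scale 4
t [-0.1827  0.0133 -0.0004] r [0.04 0.04 3.72] rows>= 3.7
```

View pics/w24c.png

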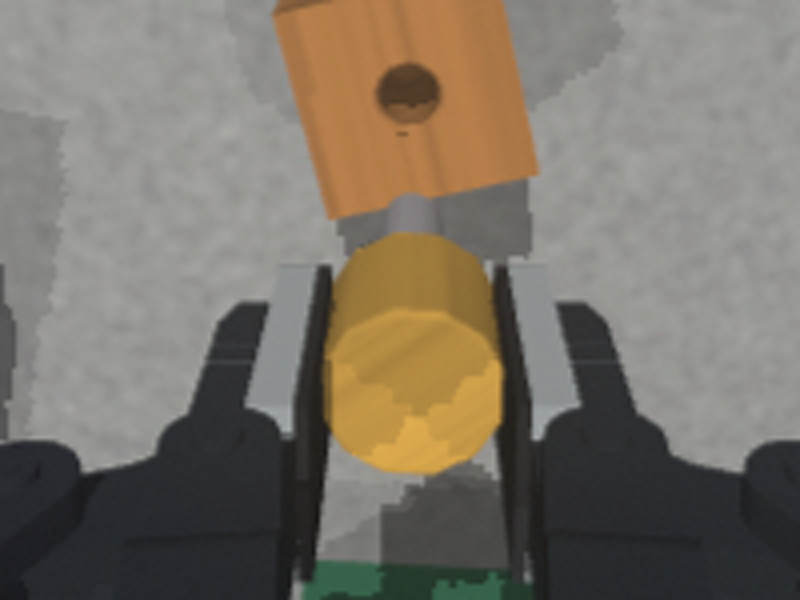

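View pics/s24c.png

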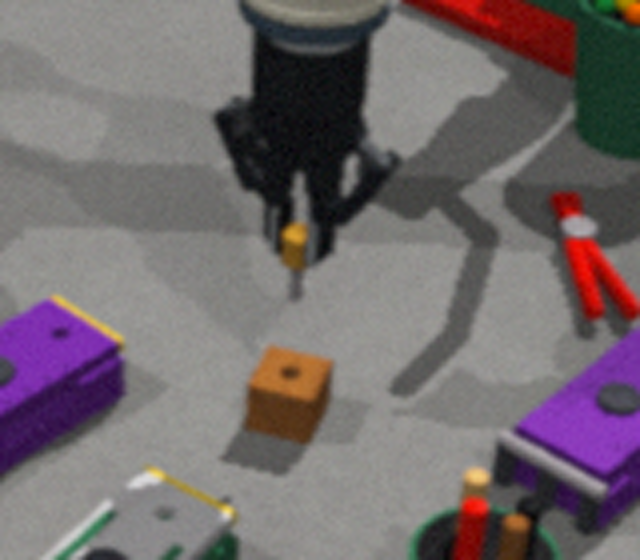

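The pin is held upright, with its shank straight below the head. Carry it to just above the lid's hole.

```bash
python3 -m handwheel '[{"tx":-0.04,"ty":0.003,"tz":0,"rx":0,"ry":0,"rz":1,"jaw":1},{"tx":-0.085,"ty":0.006,"tz":0,"rx":0,"ry":0,"rz":2,"jaw":1},{"tx":-0.13,"ty":0.009,"tz":0,"rx":0,"ry":0,"rz":3,"jaw":1},{"tx":-0.165,"ty":0.012,"tz":0.0,"rx":0,"ry":0,"rz":3.7,"jaw":1},{"tx":-0.182,"ty":0.0127,"tz":0.02,"rx":0,"ry":0,"rz":3.7,"jaw":1},{"tx":-0.182,"ty":0.0127,"tz":0.035,"rx":0,"ry":0,"rz":3.7,"jaw":1},{"tx":-0.182,"ty":0.0127,"tz":0.035,"rx":0,"ry":0,"rz":3.7,"jaw":1},{"tx":-0.182,"ty":0.0127,"tz":0.035,"rx":0,"ry":0,"rz":3.7,"jaw":1}]'
python3 -c "
from h import *
o=snap('wrist','w25'); crop('w25',200,170,360,290,'w25c',5); print(o['tool_pos'],o['orientation'])
plan(504.9,134.3,60,96.3)"
```

```text
clock: 21.9
tool_pos: [504.3, 134.9, 74.2]
orientation: [-179.9, 0.0, 96.3]
contact_force: [-0.8, 0.5, -0.8]
gripper_width: 22.0
scale 5
[504.29923802 134.87248241  74.1543439 ] [-1.79939474e+02  4.20300054e-02  9.63329308e+01]
t [-0.0008  0.0001  0.0147] r [0.01 0.04 0.05] rows>= 0.3
```

View pics/w25c.png

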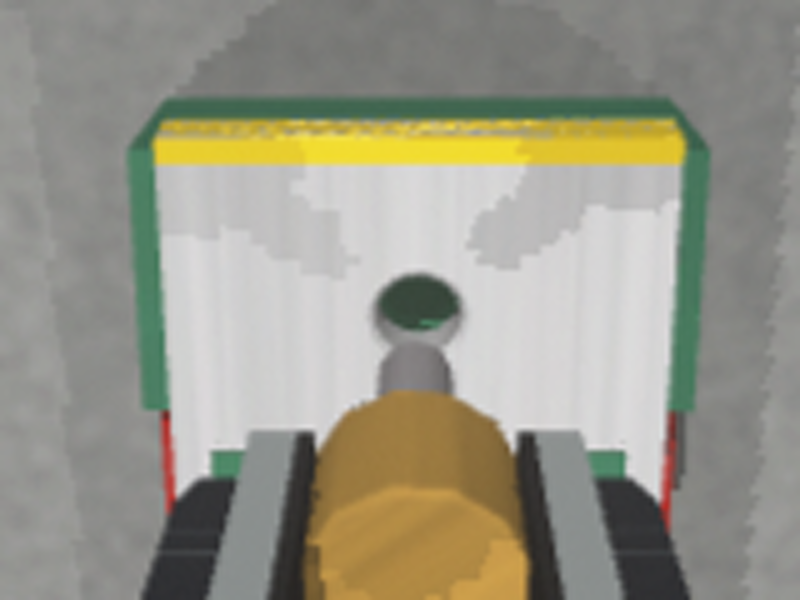

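```bash
python3 -m handwheel '[{"tx":-0.0007,"ty":0.0003,"tz":0.008,"rx":0,"ry":0,"rz":0,"jaw":1},{"tx":-0.0007,"ty":0.0003,"tz":0.014,"rx":0,"ry":0,"rz":0,"jaw":1},{"tx":-0.0007,"ty":0.0003,"tz":0.016,"rx":0,"ry":0,"rz":0,"jaw":1},{"tx":-0.0007,"ty":0.0003,"tz":0.016,"rx":0,"ry":0,"rz":0,"jaw":1},{"tx":-0.0007,"ty":0.0003,"tz":0.016,"rx":0,"ry":0,"rz":0,"jaw":1}]'
python3 -c "
from h import *
o=snap('wrist','w26'); crop('w26',230,200,330,275,'w26c',8); print(o['tool_pos'],o['orientation'],o['contact_force'])"
```

```text
clock: 22.45
tool_pos: [505.1, 134.5, 58.7]
orientation: [180.0, 0.0, 96.4]
contact_force: [-0.9, 0.7, -0.6]
gripper_width: 21.8
scale 8
[505.07439923 134.53439346  58.72334813] [1.79992783e+02 3.98178872e-02 9.63630766e+01] [-0.85073195  0.70652409 -0.62040404]
```

View pics/w26c.png

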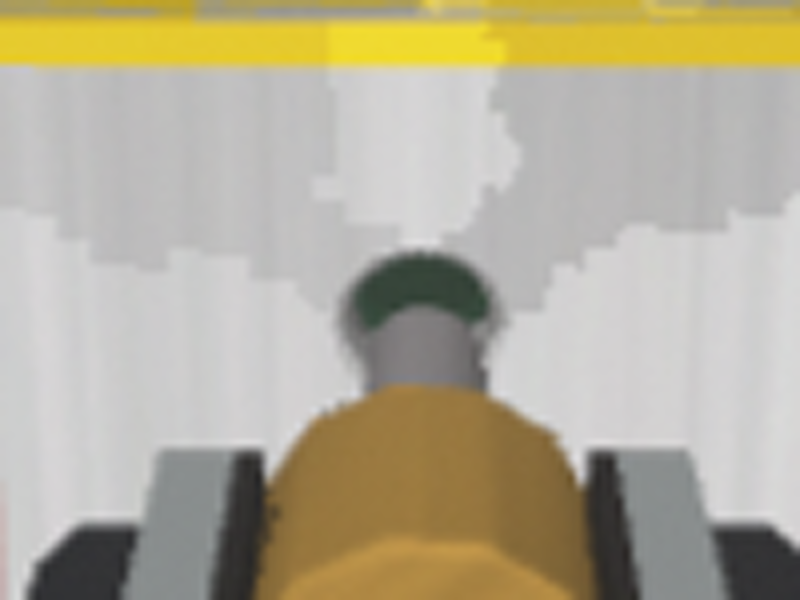

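The tip (crop x 425) lines up with the hole (crop x 422), and fore-and-aft it is within 1 mm. Lower it through the lid.

```bash
python3 -m handwheel '[{"tx":-0.0003,"ty":-0.0002,"tz":0.004,"rx":0,"ry":0,"rz":0,"jaw":1},{"tx":-0.0004,"ty":-0.0002,"tz":0.008,"rx":0,"ry":0,"rz":0,"jaw":1},{"tx":-0.0004,"ty":-0.0002,"tz":0.011,"rx":0,"ry":0,"rz":0,"jaw":1},{"tx":-0.0004,"ty":-0.0002,"tz":0.013,"rx":0,"ry":0,"rz":0,"jaw":1},{"tx":-0.0004,"ty":-0.0002,"tz":0.013,"rx":0,"ry":0,"rz":0,"jaw":1}]'
python3 -c "
from h import *
o=snap('wrist','w27'); crop('w27',230,200,330,275,'w27c',8); print(o['tool_pos'],o['orientation'],o['contact_force'])"
```

```text
clock: 23.0
tool_pos: [504.8, 134.0, 45.5]
orientation: [-180.0, 0.0, 96.4]
contact_force: [-0.3, 0.3, -0.3]
gripper_width: 21.6
scale 8
[504.81415435 134.03492052  45.45259061] [-1.79985774e+02  4.12634686e-02  9.63577041e+01] [-0.33222456  0.32705856 -0.34309396]
```

View pics/w27c.png

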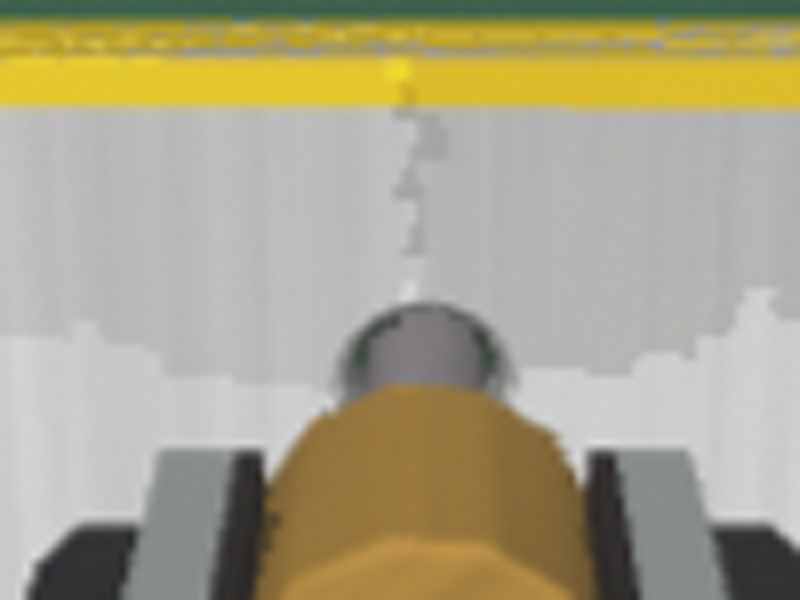

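The tip is inside the lid's hole with no contact force. Continue to the base hole.

```bash
python3 -m handwheel '[{"tx":0,"ty":-0.0002,"tz":0.003,"rx":0,"ry":0,"rz":0,"jaw":1},{"tx":0,"ty":-0.0002,"tz":0.006,"rx":0,"ry":0,"rz":0,"jaw":1},{"tx":0,"ty":-0.0002,"tz":0.009,"rx":0,"ry":0,"rz":0,"jaw":1},{"tx":0,"ty":-0.0002,"tz":0.011,"rx":0,"ry":0,"rz":0,"jaw":1},{"tx":0,"ty":-0.0002,"tz":0.012,"rx":0,"ry":0,"rz":0,"jaw":1}]'
python3 -m handwheel '[{"tx":0,"ty":0,"tz":0.004,"rx":0,"ry":0,"rz":0,"jaw":1},{"tx":0,"ty":0,"tz":0.008,"rx":0,"ry":0,"rz":0,"jaw":1},{"tx":0,"ty":0,"tz":0.011,"rx":0,"ry":0,"rz":0,"jaw":1},{"tx":0,"ty":0,"tz":0.012,"rx":0,"ry":0,"rz":0,"jaw":1}]'
```

```text
clock: 23.55
tool_pos: [504.6, 134.0, 33.4]
orientation: [-180.0, 0.0, 96.4]
contact_force: [-0.5, 0.5, -1.0]
gripper_width: 21.9
clock: 23.95
tool_pos: [504.4, 134.0, 20.9]
orientation: [-179.9, 0.0, 96.4]
contact_force: [0.2, 0.6, -1.7]
gripper_width: 21.7
```

```bash
python3 -m handwheel '[{"tx":0,"ty":0.0002,"tz":0.0015,"rx":0,"ry":0,"rz":0,"jaw":1},{"tx":0,"ty":0.0002,"tz":0.003,"rx":0,"ry":0,"rz":0,"jaw":1},{"tx":0,"ty":0.0002,"tz":0.003,"rx":0,"ry":0,"rz":0,"jaw":1}]'
python3 -m handwheel '[{"tx":0,"ty":0,"tz":0.0015,"rx":0,"ry":0,"rz":0,"jaw":1},{"tx":0,"ty":0,"tz":0.003,"rx":0,"ry":0,"rz":0,"jaw":1},{"tx":0,"ty":0,"tz":0.003,"rx":0,"ry":0,"rz":0,"jaw":1}]'
```

```text
clock: 24.25
tool_pos: [504.6, 134.0, 17.8]
orientation: [-179.9, 0.0, 96.4]
contact_force: [-0.0, 1.0, -0.8]
gripper_width: 21.9
clock: 24.55
tool_pos: [504.6, 134.2, 15.3]
orientation: [-180.0, 0.0, 96.4]
contact_force: [-3.7, 2.0, 14.4]
gripper_width: 22.2
```

```bash
python3 -m handwheel '[{"tx":0,"ty":0,"tz":0.001,"rx":0,"ry":0,"rz":0,"jaw":1},{"tx":0,"ty":0,"tz":0.001,"rx":0,"ry":0,"rz":0,"jaw":1},{"tx":0,"ty":0,"tz":0.001,"rx":0,"ry":0,"rz":0,"jaw":1}]'
python3 -c "
from h import *
o=snap('wrist','w28'); crop('w28',200,170,360,290,'w28c',5); print(o['tool_pos'],o['orientation'],o['contact_force'])
snap('scene','s28'); crop('s28',180,120,340,240,'s28c',5)"
```

```text
clock: 24.85
tool_pos: [504.7, 134.3, 15.2]
orientation: [180.0, 0.0, 96.4]
contact_force: [-5.8, -0.6, 23.5]
gripper_width: 21.9
scale 5
[504.74711838 134.28141311  15.206217  ] [1.79980582e+02 2.26985126e-02 9.63570153e+01] [-5.78522696 -0.58640192 23.48115309]
scale 5
```

View pics/w28c.png

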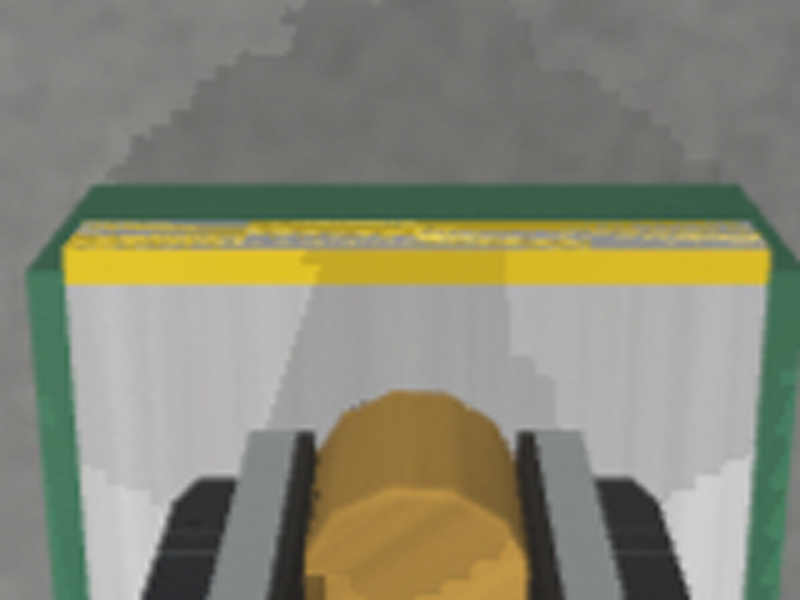

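View pics/s28c.png

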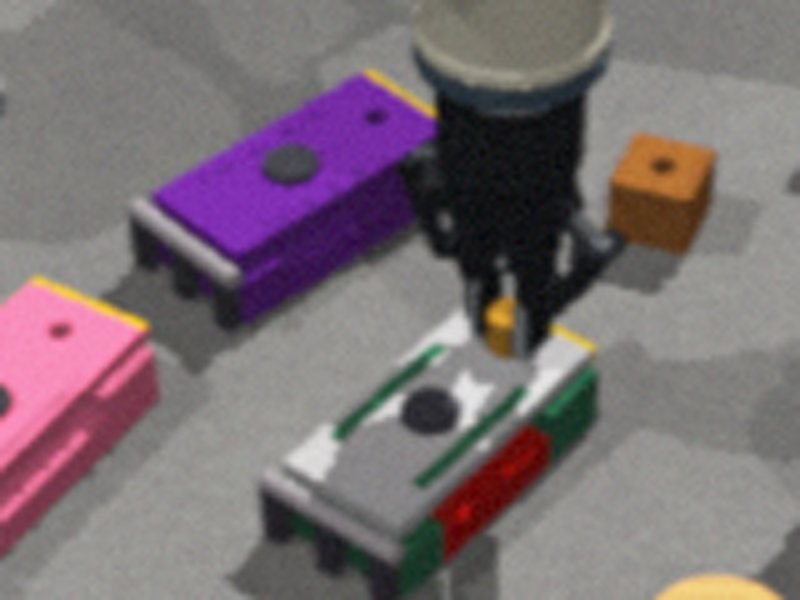

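```bash
python3 -m handwheel '[{"tx":0,"ty":0,"tz":0.001,"rx":0,"ry":0,"rz":0,"jaw":1},{"tx":0,"ty":0,"tz":0.001,"rx":0,"ry":0,"rz":0,"jaw":1},{"tx":0,"ty":0,"tz":0.001,"rx":0,"ry":0,"rz":0,"jaw":1},{"tx":0,"ty":0,"tz":0.001,"rx":0,"ry":0,"rz":0,"jaw":1}]'
python3 - <<'E'
from h import *
o=snap('wrist','w29'); print(o['tool_pos'],o['contact_force'])
P=cloud('w29'); a=np.radians(6.25)
for us,vs,n in [((220,250),(228,250),'lid L'),((310,345),(228,245),'lid R'),((206,211),(240,270),'latch L'),((356,360),(245,270),'latch R')]:
    q=P[vs[0]:vs[1],us[0]:us[1]].reshape(-1,3); d=q[:,:2]-[512.75,67.5]; print(n,np.median(q[:,2]).round(1),'jig',np.median(d@[np.cos(a),np.sin(a)]).round(1),np.median(d@[-np.sin(a),np.cos(a)]).round(1))
s0=load('top0')[0]; snap('top','t29'); crop('t29',170,90,450,270,'t29c')
for n,u,v in [('bowl',407,128),('jar',307,124),('bucket',234,133)]: print(n,px('top0',u,v),px('t29',u,v))
E
```

```text
clock: 25.35
tool_pos: [504.8, 134.3, 15.2]
orientation: [179.9, 0.0, 96.4]
contact_force: [-7.5, -0.3, 26.3]
gripper_width: 21.8
[504.75953512 134.30063623  15.1649399 ] [-7.49844892 -0.26984314 26.31513744]
lid L 47.8 jig -26.6 83.6
lid R 47.8 jig 23.9 85.1
latch L 37.4 jig -44.7 66.5
latch R 37.5 jig 44.5 63.1
scale 2.857142857142857
bowl [ 723.9 -203.2   57.8] [ 723.9 -203.1   57.9]
jar [729.   38.9  74.9] [728.9  38.9  75.3]
bucket [702.9 209.7  93.6] [702.8 209.6  94. ]
```

View pics/t29c.png

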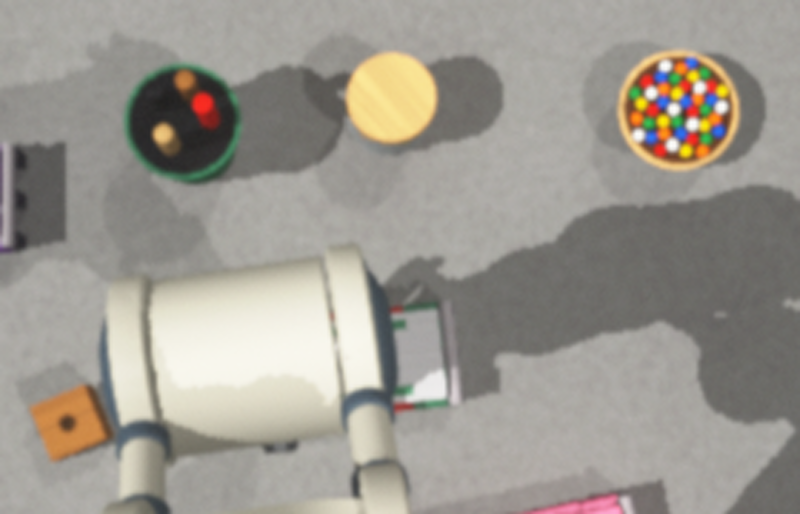

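The lid's top is 10.4 mm above the latch block, which is its 10 mm thickness, so it is fully shut. The push is a steady 26 N, and the bowl, jar and bucket have not moved. Handing in.

```bash
python3 -c "
from plant import sign_off
print(sign_off())"
```

```text
the job is handed in; nothing more can be done
None
```

I seated the charm in the recess, swung the lid shut and pushed the pin home. I handed the job in at about 25 s, still gripping the pin and pressing it down. `sign_off()` gave no verdict.

**Last checks:**
- **Charm:** it took 39 N when pressed. Before the lid closed, its flange read 22–23 mm high against 22 mm for the red plate. It can't be seen under the lid now, so I did not recheck it.
- **Lid:** its top is 10.4 mm above the latch block, which is the lid's own 10 mm thickness plus measuring error, so it is shut.
- **Pin:** the hand stopped at z 15.2 mm, the worked-out home height, so the pin centre is 22 mm above the base hole's mouth. The pin did not slip in the grip, and the push held at 23–26 N.
- **Bowl, jar and bucket:** their positions match the first picture to within about 0.5 mm.

**What went wrong or disagreed:**
- **Finger length:** the real finger tips sit about 37–40 mm short of the reported TCP. The first grasp of the charm closed on air, so I measured the offset from depth and corrected for it.
- **First push on the lid:** its edge caught under the finger knuckles, giving about 48 N up and 20 N sideways at the wrist. I backed off, raised the hand 18 mm, and the lid then turned with about 2 N. If the knuckles count as the gripper's body, this could have passed the 40 N limit.
- **Lid's springing back:** I felt no clear contact where a lid 3–4 mm up should have met the pin head, so the lid may have rested lower than stated. The final height check still shows it shut.

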